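# Free the wing callipers and hold them at the marked gap

## Task

Slide the bobbin of wire up off the peg that keeps the sprung callipers on their stand, and leave it lying flat in the shallow tray. Then lift the callipers off the peg by the finger flats on their legs, and squeeze the legs until the pointer stands in line with the brass rider on the wing. Finish while still holding them in the gripper, level, steady on that mark and wholly above the top of the peg; do not knock the little marble urn.

Things in the scene. Friction and masses are not known exactly. Their poses are not given: they have to be found in the camera images.
- bobbin_mid (a point): Centre, half-way up, of the loose bobbin of copper wire (160 g or so): a wound ring with two wooden flanges, 56 mm outside diameter, 24 mm bore, 28 mm tall, its own z axis along the bore. It starts on the peg of the stand, lying on the callipers' bow ring, its underside 62 mm above the bench. Grip it from above across the flanges.
- peg_top (a point): Top of the upright steel peg, 98 mm above the bench, 12 mm in diameter. It stands 48 mm out of the stand's wooden block (44 x 50 mm, top 50 mm above the bench). The stand is fixed on a wooden foot plate (190 x 90 x 12 mm) and runs from the peg along this point's x axis to the rest bar.
- tray_in (a point): Centre of the inner floor (5 mm above the bench) of the shallow plywood tray, 150 x 150 mm outside, walls 5 mm thick and 22 mm high, fixed. The bobbin goes here.
- calliper_grip (a point): Point half-way between the finger flats of the loose steel wing callipers (about 180 g) while unsqueezed, 9 mm above their underside, 59 mm above the bench at the start. x axis: from bow ring to tips, which are 97 mm ahead; y: across the legs; z up. The flats at this x are 22 mm long, 18 mm tall, face out along +y and -y, 60 mm apart outside to outside; 0.85 mm less per 0.01 rad of squeeze.
- squeeze (a joint): How far the legs are squeezed together, rad: 0 = resting open (tips about 80 mm apart), 0.42 = tips nearly meeting; the gap at the tips shrinks about 1.85 mm per 0.01 rad. A spring pushes the legs apart: about 5 N at the finger flats as squeezing starts, rising to 12 N at 0.32 rad; released, they spring open.
- mark (a joint): Where the brass rider is set on the wing, as the value of the squeeze joint (rad) at which the pointer is in line with it; between 0.12 and 0.32. The rider is clamped stiff and stays where it is.
- rider_line (a point): The mark: outer end of the dark line across the brass rider, a block 14 mm long and 7 mm wide on top of the wing. The wing is an aluminium arc of 142 to 152 mm radius about the bow ring's centre, fixed to the right (-y) leg and crossing over the left leg, up to 20 mm above the underside. This point is at 155 mm radius.
- pointer (a point): Inner end of the pointer, a 3 mm wide upright steel blade on top of the left (+y) leg just outside the wing, 155 mm from the bow ring's centre. It swings with the left leg; it is on the mark when it meets rider_line.
- urn_mid (a point): Middle of a small loose urn of white marble, 80 mm in diameter, 82 mm tall, this point 41 mm up, its z axis upright. To be left standing where it is.
- rest_bar (a point): Middle of the top of the stand's rest bar: 136 mm from the peg, 16 mm thick along x, 86 mm wide along y, top 50 mm above the bench. Between block and bar there is free room for fingers, down to the 12 mm thick foot plate.
- bow_mid (a point): Centre of the callipers' bow ring, 6 mm above their underside: 36 mm outside, 24 mm hole, 12 mm thick, round the peg at the start, under the bobbin. The hinge of the legs; 85 mm behind the finger flats. The callipers start lying level on block and rest bar, underside 50 mm above the bench.
Mind the look-alikes: they are no part of the job. There is more than one size of the part that bears bobbin_mid; the job needs the smallest.

How it is judged:
By the outcome, as a careful person would: the job done as asked, in the order asked, and still so for the second after the job is handed in, while the arm keeps its last pose, push and grip.
It also fails if it takes over 51 s, if anything falls off the work surface, if the arm or the gripper's body presses on something with over 40 N, if the wrist force passes 120 N, or if a joint passes its speed limit or range.

## Robot

A 7-joint arm with a two-finger parallel gripper is mounted at the origin on the work surface. World frame = base frame: x ahead of the robot, y to its left, z up, the work surface at z = 0. Lengths are in m, angles in rad, forces in N, time in s.
With the tool pointing down it reaches from about 0.35 to 0.9 m from the base axis. Payload 7.2 kg.
Tool frame: the origin (TCP) lies on the centre line of the jaws, within the pads' length; the fingertips stand 11 mm ahead of it and the grasp point (between the pads) lies 8 mm behind it (finger_overhang is the distance from the TCP to the fingertips, in m); z points along the fingers, y is the direction in which the jaws open and shut (so a half turn about z gives the same grasp; the last joint's range is limited). The gripper opens to 88 mm and grips with 3 to 60 N. Pads are 20 mm wide; open, the fingers measure 115 mm over their backs; the gripper's body (75 mm by 178 mm) begins 61 mm behind the grasp point.
Start: joints at [-1.321, 0.411, -0.013, 1.596, 0.006, 1.134, -0.082], TCP at [0.195, 0.594, 0.234] pointing down, gripper open.
Joint ranges: [-2.95, 2.95], [-0.29, 1.99], [-1.47, 1.44], [0.14, 2.54], [-1.03, 4.17], [0.13, 1.85], [-2.86, 2.86]. Speed limits (rad/s): [2.39, 2.39, 3.01, 3.01, 3.14, 3.14, 3.14].

## Interface

Orientations are given as a unit quaternion [w, x, y, z].
In Python, from station import * gives the robot as it stands. The module is installed in compiled form; this text tells all that it offers.
- The arm moves only by the tool servo_tool, never from a script. Its argument "commands" is a list of rows, each an object of numbers: "x", "y", "z": the shift along the tool's x, y, z in cm; "twist": the turn about the tool's z in rad; "gripper": the closure in counts, from 0 (fully open) to 255 (shut). A call has 1 to 8 rows; each row shifts and turns the commanded pose from where the row before left it, along the tool's axes as they then stand; what a row does not reach is not made up. A row lasts 1/10 s, in which the tool goes at most 50 mm and 8.59 degrees, less where a joint would pass 70% of its speed; a pose out of reach is approached as far as the arm can. A call is refused whole if a number of a shift passes 5 or a number of a turn 0.15, either way. A call with a gripper value outside its range is refused whole. The fingers move at their own pace and stop on an object; the grip force is fixed at half the most. Time passes only in rows, so rows that do not move let the fingers close. It gives the time, the measured TCP pose, the force and the opening at its end, in the units of the state.
- get_state(): the state, without advancing time (a new reading comes with each control period).
- get_image(name): name is "side" or "top"; returns a dict with "frame" (420x560x3 uint8, blue, green, red), "z_map" (420x560 float32, m along the optical axis (not along the pixel's ray), 0 where there is no reading), "fx", "fy", "cx", "cy" (pixels), "k1" (the pictures are not rectified: a ray, as slopes to the right and down, at radius r is drawn at 1 + k1 r^2 times it, then the intrinsics apply), "rvec" (rotation vector, rad) and "tvec" (3), from world to camera coordinates, as OpenCV has them. Camera axes: x right, y down, z forward; pixel columns grow to the right and rows downward; lengths in m; the calibration is good to about 2 mm. A picture is of the moment at which its call begins.
- sign_off(): hands the job in, once; it reports no verdict.
Trained networks look in the newest picture that a camera, given by its name, has taken for a name from the list of things; names that differ only in an ending like _2 or _b are one class to them, and where a whole thing is asked for, a point or a joint stands for the part that bears it (a point fixed in the world has none). Each returns a list of dicts, best first, with "p" (0 to 1); they miss things now and then, are a little off and sometimes report something else, mostly with a low value. They report only what shows in the picture. A call takes as long as a camera call. They do not tell look-alikes from the thing itself.
- look_for(label, camera): "uv" ([column, row] in pixels, amid what is visible of it).
- masks_of(label, camera): "pixels" (420x560 bool, what is visible of it) and "uv" ([column, row] in pixels, amid what is visible of it).
The state is a dict: "clock": time; "joints": joint angles; "joint_velocities": joint speeds; "joint_torque": joint torques, N m; "ee_pos": TCP position; "orientation": TCP orientation; "ft_force": force on the tool from outside, world axes, zero at the start; "moment": the same for the moment, N m; "gripper_width": opening from 0.0 (shut) to 1.0 (fully open).
Only numpy, scipy, OpenCV 4.12 (cv2) and the standard library are available. Lean on these libraries where they do the work, as an engineer would, in place of code of your own. Each camera call takes 0.05 s, during which the arm holds its last target.

## Working session

There is one attempt and no reset: what is moved stays moved. The work goes in short steps, Python scripts to look and compute and a tool call to move; the robot and the scene stay as the last step left them, time stands still between calls to the robot, and variables do not carry over. Pictures are saved under pics/ and viewed, and the job is handed in when it is done.

Besides the shell and the picture viewer there is one more tool, called after "Call:" as name(argument=value, ...), one argument or row to a line, values as JSON. servo_tool: Moves the arm, as the interface text tells. Its arguments: {"type":"object","properties":{"commands":{"type":"array"}},"required":["commands"]}

```bash
mkdir -p pics; cat > h.py <<'E'
from station import *
import numpy as np, cv2
from scipy.spatial.transform import Rotation as R
def cam(n):
    im=get_image(n); return im
def unproj(im,u,v,z=None,worldz=None):
    K=(im["fx"],im["fy"],im["cx"],im["cy"])
    xd=(np.asarray(u,float)-K[2])/K[0]; yd=(np.asarray(v,float)-K[3])/K[1]
    x,y=xd.copy() if hasattr(xd,'copy') else xd,yd
    for _ in range(20):
        s=1+im["k1"]*(x*x+y*y); x=xd/s; y=yd/s
    Rm,_=cv2.Rodrigues(np.array(im["rvec"],float)); t=np.array(im["tvec"],float).reshape(3)
    d=np.stack([x,y,np.ones_like(x)],-1)
    C=-Rm.T@t; dw=d@Rm
    if worldz is not None:
        s=(worldz-C[2])/dw[...,2]
        return C+dw*s[...,None]
    return C+dw*np.asarray(z)[...,None]
def proj(im,P):
    Rm,_=cv2.Rodrigues(np.array(im["rvec"],float)); t=np.array(im["tvec"],float).reshape(3)
    p=np.atleast_2d(P)@Rm.T+t; x=p[:,0]/p[:,2]; y=p[:,1]/p[:,2]; s=1+im["k1"]*(x*x+y*y)
    return np.stack([im["fx"]*x*s+im["cx"],im["fy"]*y*s+im["cy"]],-1)
def cloud(im):
    v,u=np.mgrid[0:420,0:560]
    return unproj(im,u.astype(float),v.astype(float),z=im["z_map"])
E
python3 - <<'E'
from h import *
s=get_state(); print({k:np.round(v,3) for k,v in s.items()})
for n in ("top","side"):
    im=cam(n); cv2.imwrite(f"pics/{n}0.png",im["frame"])
    print(n,im["fx"],im["k1"],im["rvec"],im["tvec"])
    for l in ["bobbin_mid","calliper_grip","urn_mid","tray_in","peg_top","rider_line","pointer","rest_bar","bow_mid"]:
        r=look_for(l,n); print(l,[(np.round(d["uv"]).astype(int).tolist(),round(d["p"],2)) for d in r[:5]])
E
```

```text
{'clock': np.float64(0.0), 'joints': array([-1.321,  0.412, -0.013,  1.597,  0.006,  1.134, -0.082]), 'joint_velocities': array([-0.001,  0.   , -0.   , -0.001, -0.001, -0.001,  0.001]), 'joint_torque': array([-1.0000e-03, -5.8795e+01,  6.4100e-01, -2.9109e+01, -5.4000e-02,
        1.8000e-02,  0.0000e+00]), 'ee_pos': array([0.195, 0.593, 0.233]), 'orientation': array([-0.   ,  0.158,  0.987, -0.001]), 'ft_force': array([-0.571, -0.363, -0.452]), 'moment': array([0.029, 0.022, 0.023]), 'gripper_width': np.float64(0.999)}
top 511.1457354217225 -0.1545217823796059 [ 2.14130852 -2.08806582  0.17326515] [0.00746057 0.52221437 1.08645329]
bobbin_mid [([182, 230], 0.88), ([245, 204], 0.86), ([181, 282], 0.57), ([389, 233], 0.5)]
calliper_grip [([184, 168], 0.64)]
urn_mid []
tray_in [([389, 232], 0.63), ([173, 195], 0.37)]
peg_top [([194, 204], 0.76)]
rider_line []
pointer [([173, 189], 0.69)]
rest_bar [([192, 206], 0.57), ([177, 197], 0.31)]
bow_mid []
side 417.7578023305925 0.0347167935395955 [ 2.21242392 -0.21147444  0.13542635] [-0.51670795  0.1178436   0.65371062]
bobbin_mid [([268, 198], 0.97), ([230, 148], 0.92), ([234, 225], 0.27)]
calliper_grip [([275, 151], 0.94)]
urn_mid [([233, 223], 0.9)]
tray_in [([281, 360], 0.88)]
peg_top [([255, 171], 0.58)]
rider_line [([277, 145], 0.43), ([281, 360], 0.33)]
pointer [([266, 142], 0.93)]
rest_bar [([254, 169], 0.74)]
bow_mid [([276, 148], 0.67)]
```

View pics/top0.png

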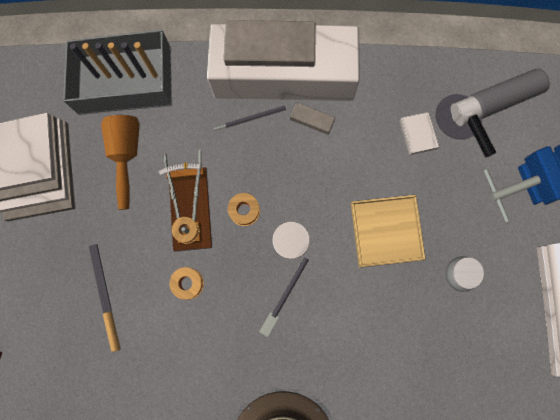

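View pics/side0.png

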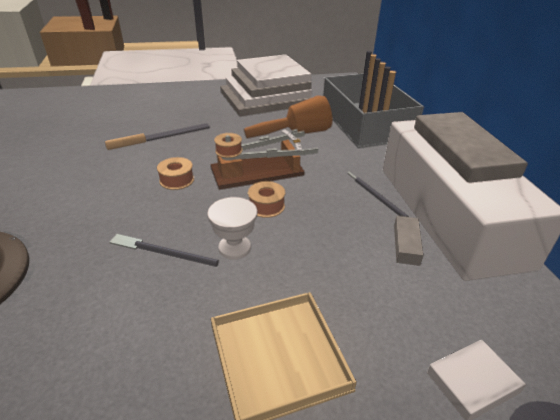

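```bash
python3 - <<'E'
from h import *
im=cam("top"); P=cloud(im)
np.save("P.npy",P)
for m in masks_of("bobbin_mid","top"):
    q=P[m["pixels"]]; zt=np.percentile(q[:,2],90); t=q[q[:,2]>zt-0.006]
    (c,s,a)=cv2.minAreaRect((t[:,:2]*1000).astype(np.float32)); print("bob",m["uv"],round(m["p"],2),"ztop",zt,"c",np.round(c,1),np.round(s,1))
# urn
for name,(u0,u1,v0,v1),zmin in [("urn",(265,320,215,265),.06),("white2",(440,490,250,300),.02),("traywall",(345,430,188,270),.012)]:
    q=P[v0:v1,u0:u1].reshape(-1,3); q=q[q[:,2]>zmin]; q=q[(q[:,2]<.2)]
    print(name,len(q),np.percentile(q[:,2],95),cv2.minAreaRect((q[:,:2]*1000).astype(np.float32)),q[:,:2].min(0),q[:,:2].max(0))
im2=cam("side"); np.save("P2.npy",cloud(im2))
c=im["frame"][135:265,140:270]; cv2.imwrite("pics/topc.png",cv2.resize(c,None,fx=4.5,fy=4.5,interpolation=cv2.INTER_CUBIC))
c=im2["frame"][115:245,205:335]; cv2.imwrite("pics/sidec.png",cv2.resize(c,None,fx=4.5,fy=4.5,interpolation=cv2.INTER_CUBIC))
E
```

```text
bob [180.9, 228.9] 0.62 ztop 0.09287343023603079 c [383.3 126.1] [294.4  51.9]
bob [242.3, 204.5] 0.59 ztop 0.03936942307603493 c [439.9  45.2] [263.2  70.4]
bob [183.2, 282.7] 0.58 ztop 0.03935089357867692 c [345.8 128. ] [ 68.5 267.2]
urn 1091 0.08564874485344076 ((442.03717041015625, -5.386222839355469), (77.53499603271484, 78.83081817626953), 1.7771016359329224) [ 0.40319331 -0.0448318 ] [0.48109679 0.03407379]
white2 952 0.053361421040051635 ((381.41070556640625, -396.9939880371094), (72.09823608398438, 74.20742797851562), 58.35447311401367) [ 0.34351054 -0.43318942] [ 0.41807428 -0.36104194]
traywall 691 0.025946816866344924 ((476.568359375, -226.13742065429688), (151.35165405273438, 151.07025146484375), 7.72124719619751) [ 0.39386094 -0.3093864 ] [ 0.55906599 -0.14176835]
```

View pics/topc.png

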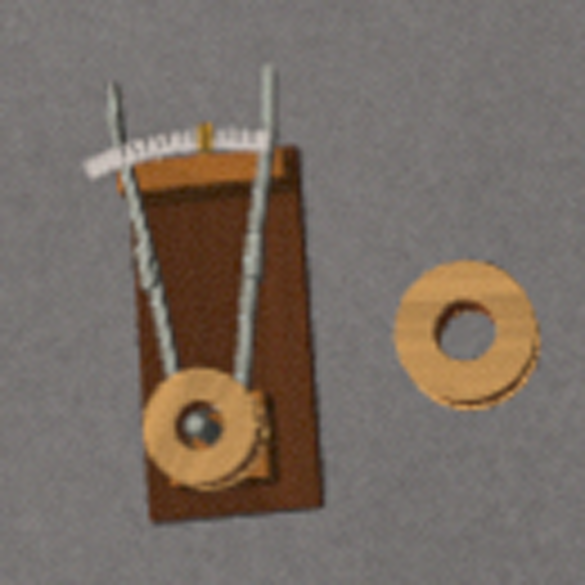

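View pics/sidec.png

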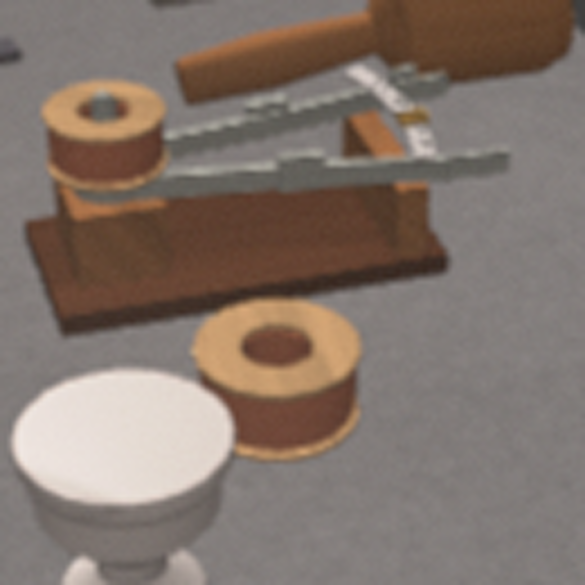

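```bash
python3 - <<'E'
from h import *
out={}
for n,P in (("top",np.load("P.npy")),("side",np.load("P2.npy"))):
    im=cam(n)
    pk=proj(im,[[0.383,0.143,0.09]])[0]; print(n,"proj",pk)
    q=P.reshape(-1,3)
    zoff=0.003 if n=="top" else 0
    # bobbin top points
    c0=np.array([0.385,0.145])
    m=(np.linalg.norm(q[:,:2]-c0,axis=1)<.06)&(q[:,2]>0.080)&(q[:,2]<0.097)
    t=q[m]; print("z pct",np.percentile(t[:,2],[5,25,50,75,95]),len(t))
    hist=np.histogram(q[(np.linalg.norm(q[:,:2]-c0,axis=1)<.06)][:,2],bins=np.arange(-.01,.12,.005)); print(dict(zip(np.round(hist[1][:-1],3).tolist(),hist[0].tolist())))
    zm=np.median(t[:,2]); t=t[abs(t[:,2]-zm)<.004]
    print("bobbin c",cv2.minEnclosingCircle((t[:,:2]*1000).astype(np.float32)), t[:,:2].mean(0))
    # table plane z
    tb=q[(q[:,0]>.3)&(q[:,0]<.6)&(q[:,1]>-.1)&(q[:,1]<.3)&(abs(q[:,2])<.01)]; print("table z",np.median(tb[:,2]))
    # foot plate
    f=q[(q[:,0]>.33)&(q[:,0]<.58)&(q[:,1]>.05)&(q[:,1]<.22)&(q[:,2]>.009)&(q[:,2]<.02)]
    if len(f): print("foot",cv2.minAreaRect((f[:,:2]*1000).astype(np.float32)),np.median(f[:,2]))
    # legs: points z .055-.075
    l=q[(q[:,0]>.42)&(q[:,0]<.56)&(q[:,1]>.08)&(q[:,1]<.24)&(q[:,2]>.056)&(q[:,2]<.085)]
    for x in np.arange(.42,.56,.01):
        s=l[abs(l[:,0]-x-.005)<.005]
        if len(s): print(round(x+.005,3),np.round(np.sort(s[:,1]*1000)).astype(int).tolist()[::2])
E
```

```text
top proj [219.32718274 265.40617928]Traceback (most recent call last):
  File "<stdin>", line 11, in <module>
    return _quantile_unchecked(
        a, q, axis, out, overwrite_input, method, keepdims, weights)
    return _ureduce(a,
                    func=_quantile_ureduce_func,
    ...<5 lines>...
                    overwrite_input=overwrite_input,
                    method=method)
    r = func(a, **kwargs)
    result = _quantile(arr,
                       quantiles=q,
    ...<2 lines>...
                       out=out,
                       weights=wgt)
    slices_having_nans = np.isnan(arr[-1, ...])
                                  ~~~^^^^^^^^^
IndexError: index -1 is out of bounds for axis 0 with size 0
```

```bash
python3 - <<'E'
from h import *
P=np.load("P.npy");P2=np.load("P2.npy")
im=cam("top")
print(P[225:234:2,176:196:3])
print("unproj bobbin top ctr", unproj(im,np.array(183.5),np.array(229.5),worldz=.09))
for (v,u) in [(230,184),(209,244),(283,185)]: print(P[v,u],P[v-8,u-8])
q=P[215:245,170:200].reshape(-1,3); t=q[(q[:,2]>.086)&(q[:,2]<.097)]; c,r=cv2.minEnclosingCircle((t[:,:2]*1000).astype(np.float32)); print("bob top",c,r,np.median(t[:,2]))
q=P2[125:160,210:250].reshape(-1,3); t=q[(q[:,2]>.086)&(q[:,2]<.097)]; c,r=cv2.minEnclosingCircle((t[:,:2]*1000).astype(np.float32)); print("bob side",c,r,np.median(t[:,2]))
print("tab top",np.median(P[300:340,150:220,2]),"side",np.median(P2[250:300,50:110,2]))
E
```

```text
[[[0.46630229 0.2403061  0.09146803]
  [0.46634651 0.23357249 0.09237443]
  [0.46825156 0.22969936 0.08022954]
  [0.46906726 0.22406857 0.07573466]
  [0.46912205 0.21729675 0.07656691]
  [0.46719826 0.20778731 0.09121565]
  [0.46751918 0.2015     0.09016206]]

 [[0.46170427 0.23957953 0.0934634 ]
  [0.46249404 0.23405767 0.08902379]
  [0.46172925 0.22605143 0.09580294]
  [0.4615891  0.21909165 0.09806022]
  [0.46910027 0.22347348 0.04524259]
  [0.46257953 0.20710466 0.09340872]
  [0.46318394 0.20123207 0.09029923]]

 [[0.45816759 0.24063098 0.08771632]
  [0.45879907 0.23483955 0.08434308]
  [0.45689942 0.22493173 0.09977571]
  [0.45749981 0.21914495 0.09661464]
  [0.46012091 0.21639844 0.07847984]
  [0.45842296 0.20707079 0.09235291]
  [0.45900341 0.20117653 0.08934226]]

 [[0.45329027 0.23939474 0.09194939]
  [0.45428125 0.23426841 0.08572566]
  [0.45776713 0.23321771 0.06040654]
  [0.45333288 0.2190835  0.09571623]
  [0.45628512 0.21696063 0.07451139]
  [0.45485489 0.20793452 0.0867853 ]
  [0.45432291 0.20039069 0.09217842]]

 [[0.44889851 0.23897056 0.09264916]
  [0.44916546 0.23261631 0.09197001]
  [0.45360753 0.2334112  0.05830163]
  [0.45454474 0.22796478 0.05236719]
  [0.453011   0.21847005 0.0659104 ]
  [0.45040497 0.2074803  0.08784905]
  [0.45019897 0.20040668 0.0908623 ]]]
unproj bobbin top ctr [0.4572249  0.22373323 0.09      ]
[0.45519927 0.22101631 0.09736165] [0.47300856 0.2410411  0.09003634]
[ 0.52104263  0.10412699 -0.00091837] [0.53311613 0.11988959 0.03211522]
[0.34615263 0.23208131 0.00271065] [0.36203304 0.24312961 0.04074445]
bob top (457.88494873046875, 222.74034118652344) 28.063819885253906 0.09068243663474518
bob side (455.0248107910156, 222.1485137939453) 28.647920608520508 0.09094757286150332
tab top 0.0006402743820804746 side 0.0016634607454178163
```

```bash
cat > meas.py <<'E'
from h import *
def legs(P,x0=.5,x1=.66,y0=.14,y1=.32,z0=.056,z1=.085):
    q=P.reshape(-1,3)
    l=q[(q[:,0]>x0)&(q[:,0]<x1)&(q[:,1]>y0)&(q[:,1]<y1)&(q[:,2]>z0)&(q[:,2]<z1)]
    for x in np.arange(x0,x1,.01):
        s=l[abs(l[:,0]-x-.005)<.005]
        if len(s): print(round(x+.005,3),np.round(np.sort(s[:,1]*1000)).astype(int).tolist())
E
python3 - <<'E'
from meas import *
for n in("P","P2"):
    P=np.load(n+".npy"); print(n); legs(P)
    q=P.reshape(-1,3)
    f=q[(q[:,0]>.38)&(q[:,0]<.66)&(q[:,1]>.15)&(q[:,1]<.3)&(q[:,2]>.008)&(q[:,2]<.017)]
    print("foot",cv2.minAreaRect((f[:,:2]*1000).astype(np.float32)),np.median(f[:,2]))
im=cam("top"); s=cam("side")
# rider by colour (brass), top view
for nm,I in (("top",im),("side",s)):
    print(nm,[(l,[(np.round(d["uv"],1).tolist(),round(d["p"],2)) for d in look_for(l,nm)[:2]]) for l in ("rider_line","pointer","calliper_grip")])
E
```

```text
P
0.505 [207, 207, 208, 208, 209, 209, 209, 210, 211, 211, 211, 212, 244, 245, 245, 247, 247, 247, 248, 249, 249, 249, 250, 253]
0.515 [206, 207, 207, 208, 209, 209, 209, 210, 211, 211, 212, 212, 247, 247, 248, 249, 249, 249, 249, 250, 250, 251, 251, 252, 253, 253, 255]
0.525 [206, 207, 207, 208, 208, 208, 209, 210, 210, 210, 210, 212, 212, 213, 213, 250, 251, 251, 252, 253, 253, 253, 255, 255, 255, 255, 256, 258, 259, 260]
0.535 [204, 205, 205, 205, 205, 205, 206, 207, 207, 207, 207, 207, 207, 208, 209, 209, 210, 210, 210, 252, 253, 254, 254, 254, 254, 255, 255, 255, 256, 256, 256, 256, 257, 259, 259, 259, 259, 260, 261, 261, 261]
0.545 [204, 204, 205, 205, 205, 205, 205, 206, 207, 208, 208, 208, 210, 210, 210, 210, 255, 256, 256, 257, 257, 258, 258, 259, 259, 259, 259, 259, 260, 261, 262, 262, 262, 262, 264, 264]
0.555 [204, 205, 205, 205, 205, 206, 206, 206, 208, 208, 208, 208, 210, 210, 260, 260, 261, 261, 261, 261, 261, 263, 264, 265, 266]
0.565 [205, 206, 206, 206, 207, 207, 208, 208, 208, 210, 210, 210, 210, 262, 262, 263, 263, 264, 264, 264, 264, 266, 267, 267, 267, 267, 269,
[... 5091 characters left out ...]
 201, 202, 202, 202, 202, 202, 202, 202, 202, 202, 203, 204, 204, 205, 278, 279, 279, 279, 280, 280, 280, 280, 281, 281, 281, 282, 282, 282, 282, 282, 283]
0.635 [199, 200, 200, 201, 201, 202, 202, 202, 202, 202, 203, 203, 203, 203, 204, 204, 282, 283, 283, 284, 286]
0.645 [200, 203, 203, 203, 204, 204, 206]
foot ((515.8306274414062, 226.70730590820312), (192.2832489013672, 90.15453338623047), 6.7067461013793945) 0.01313264596721675
top [('rider_line', [([179.0, 166.7], 0.41)]), ('pointer', [([170.8, 187.2], 0.59)]), ('calliper_grip', [([177.0, 165.0], 0.75)])]
side [('rider_line', []), ('pointer', [([264.9, 141.0], 0.61)]), ('calliper_grip', [([275.1, 150.1], 0.7), ([266.0, 141.8], 0.65)])]
```

```bash
cat > go.py <<'E'
from h import *
import sys
# usage: go.py x y z yawdeg(of tool y)
def go(x,y,z,yaw):
    s=get_state(); o=s["orientation"]; M=R.from_quat([o[1],o[2],o[3],o[0]]).as_matrix()
    p=np.array(s["ee_pos"]); ya=np.degrees(np.arctan2(M[1,1],M[0,1]))
    d=(yaw-ya+90)%180-90
    a=np.radians(yaw if abs((yaw-ya+180)%360-180)<91 else yaw+180)
    Y=np.array([np.cos(a),np.sin(a),0]); Z=np.array([0,0,-1.]); X=np.cross(Y,Z)
    e=np.array([x,y,z])-p
    print("t",round(float(s["clock"]),2),"pos",np.round(p,4),"tooly",round(ya,2),"toolz",np.round(M[:,2],3),"w",round(float(s["gripper_width"]),3),"F",np.round(s["ft_force"],1),"| twist",round(-np.radians(d),4),"then cm",np.round(100*np.array([e@X,e@Y,e@Z]),2),"j",np.round(s["joints"],2))
go(*map(float,sys.argv[1:5]))
E
python3 go.py .4565 .2226 .16 96.8
```

```text
t 1.65 pos [0.1953 0.5937 0.2337] tooly 71.79 toolz [ 0. -0. -1.] w 0.998 F [ 1.2 -0.  -0.6] | twist -0.4366 then cm [-21.54 -39.94   7.37] j [-1.32  0.41 -0.01  1.6   0.01  1.13 -0.08]
```

Call:
servo_tool(
  commands=[
    {"twist": -0.1455},
    {"twist": -0.1455},
    {"twist": -0.1455},
    {"x": -1.08, "y": -2.0},
    {"x": -2.15, "y": -4.0},
    {"x": -2.15, "y": -4.0},
    {"x": -2.15, "y": -4.0},
    {"x": -2.15, "y": -4.0},
  ],
)

```text
invalid input
```

Call:
servo_tool(
  commands=[
    {"x": -2.15, "y": -4.0, "z": 0.8},
    {"x": -2.15, "y": -4.0, "z": 0.8},
    {"x": -2.15, "y": -4.0, "z": 0.8},
    {"x": -2.15, "y": -4.0, "z": 0.8},
    {"x": -2.15, "y": -4.0, "z": 0.8},
    {"x": -1.08, "y": -2.0, "z": 0.7},
    {"z": 1.0},
    {},
  ],
)

```text
invalid input
```

```bash
python3 go.py .4565 .2226 .16 96.8; python3 - <<'E'
from h import *
for n in ("top","side"):
    im=cam(n); c=im["frame"]; cv2.imwrite(f"pics/{n}1.png",c)
    print(n, proj(im,[get_state()["ee_pos"]]))
E
```

```text
t 1.65 pos [0.1953 0.5937 0.2337] tooly 71.79 toolz [ 0. -0. -1.] w 0.998 F [ 1.2 -0.  -0.6] | twist -0.4366 then cm [-21.54 -39.94   7.37] j [-1.32  0.41 -0.01  1.6   0.01  1.13 -0.08]
top [[-24.42749617 347.74904302]]
side [[98.71602171 19.61921472]]
```

Call:
servo_tool(
  commands=[
    {"x": 0, "y": 0, "z": 0, "twist": -0.1455, "gripper": 0},
    {"x": 0, "y": 0, "z": 0, "twist": -0.1455, "gripper": 0},
    {"x": 0, "y": 0, "z": 0, "twist": -0.1455, "gripper": 0},
    {"x": -1.08, "y": -2.0, "z": 0, "twist": 0, "gripper": 0},
    {"x": -2.15, "y": -4.0, "z": 0, "twist": 0, "gripper": 0},
    {"x": -2.15, "y": -4.0, "z": 0, "twist": 0, "gripper": 0},
    {"x": -2.15, "y": -4.0, "z": 0, "twist": 0, "gripper": 0},
    {"x": -2.15, "y": -4.0, "z": 0, "twist": 0, "gripper": 0},
  ],
)

```text
clock: 2.55
ee_pos: [0.3136, 0.4249, 0.2338]
orientation: [0.0, -0.059, 0.998, 0.0]
ft_force: [0.2, 0.5, -0.6]
gripper_width: 1.0
```

Call:
servo_tool(
  commands=[
    {"x": -2.15, "y": -4.0, "z": 0.8, "twist": 0, "gripper": 0},
    {"x": -2.15, "y": -4.0, "z": 0.8, "twist": 0, "gripper": 0},
    {"x": -2.15, "y": -4.0, "z": 0.8, "twist": 0, "gripper": 0},
    {"x": -2.15, "y": -4.0, "z": 0.8, "twist": 0, "gripper": 0},
    {"x": -2.15, "y": -4.0, "z": 0.8, "twist": 0, "gripper": 0},
    {"x": -1.08, "y": -2.0, "z": 0.8, "twist": 0, "gripper": 0},
    {"x": 0, "y": 0, "z": 0.8, "twist": 0, "gripper": 0},
    {"x": 0, "y": 0, "z": 0, "twist": 0, "gripper": 0},
  ],
)

```text
clock: 3.35
ee_pos: [0.4556, 0.2219, 0.1767]
orientation: [-0.001, -0.059, 0.998, -0.0]
ft_force: [-0.0, -0.1, 0.4]
gripper_width: 0.998
```

```bash
python3 go.py .4565 .2226 .075 96.8; python3 - <<'E'
from h import *
for n in ("top","side"):
    im=cam(n); c=im["frame"]; cv2.imwrite(f"pics/{n}1.png",c)
    print(n, proj(im,[get_state()["ee_pos"]]))
E
```

```text
t 3.35 pos [0.4556 0.2219 0.1767] tooly 96.75 toolz [-0.002 -0.001 -1.   ] w 0.998 F [-0.  -0.1  0.4] | twist -0.0009 then cm [-0.1   0.06 10.17] j [-0.63  0.27  0.1   1.95 -0.03  0.92  1.17]
top [[174.92333284 224.27547339]]
side [[224.63654902  98.22385433]]
```

View pics/side1.png

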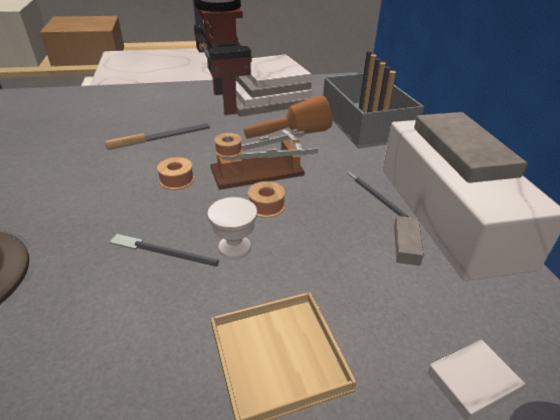

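Call:
servo_tool(
  commands=[
    {"x": -0.1, "y": 0.06, "z": 2.5, "twist": 0, "gripper": 0},
    {"x": 0, "y": 0, "z": 2.5, "twist": 0, "gripper": 0},
    {"x": 0, "y": 0, "z": 2.5, "twist": 0, "gripper": 0},
    {"x": 0, "y": 0, "z": 1.7, "twist": 0, "gripper": 0},
    {"x": 0, "y": 0, "z": 0.95, "twist": 0, "gripper": 0},
    {"x": 0, "y": 0, "z": 0, "twist": 0, "gripper": 0},
    {"x": 0, "y": 0, "z": 0, "twist": 0, "gripper": 0},
  ],
)

```text
clock: 4.15
ee_pos: [0.4573, 0.2235, 0.0768]
orientation: [0.0, -0.06, 0.998, 0.0]
ft_force: [0.2, -0.3, 0.2]
gripper_width: 1.0
```

```bash
python3 go.py .4565 .2226 .075 96.8; python3 - <<'E'
from h import *
for n in ("top","side"):
    im=cam(n); c=im["frame"]; c=c[110:190,190:310] if n=="side" else c[190:260,140:230]
    cv2.imwrite(f"pics/{n}2.png",cv2.resize(c,None,fx=5,fy=5,interpolation=cv2.INTER_CUBIC))
E
```

```text
t 4.15 pos [0.4573 0.2235 0.0768] tooly 96.86 toolz [ 0.001  0.001 -1.   ] w 1.0 F [ 0.2 -0.3  0.2] | twist 0.001 then cm [ 0.09 -0.08  0.18] j [-0.62  0.42  0.08  2.03 -0.05  0.69  1.19]
```

View pics/side2.png

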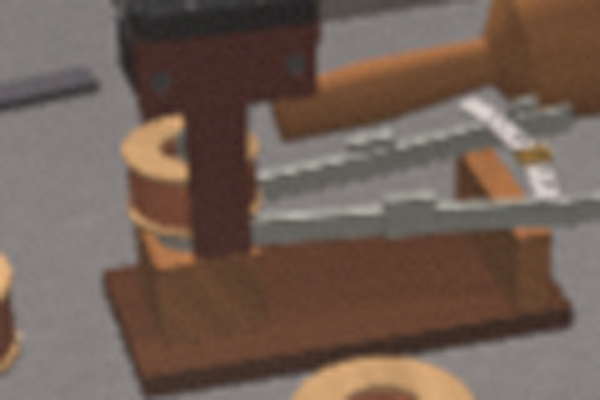

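Call:
servo_tool(
  commands=[
    {"x": 0, "y": 0, "z": 0.1, "twist": 0, "gripper": 150},
    {"x": 0, "y": 0, "z": 0, "twist": 0, "gripper": 150},
    {"x": 0, "y": 0, "z": 0, "twist": 0, "gripper": 150},
    {"x": 0, "y": 0, "z": 0, "twist": 0, "gripper": 150},
    {"x": 0, "y": 0, "z": 0, "twist": 0, "gripper": 150},
    {"x": 0, "y": 0, "z": 0, "twist": 0, "gripper": 150},
  ],
)

```text
clock: 4.85
ee_pos: [0.4572, 0.2227, 0.0752]
orientation: [0.0, -0.059, 0.998, 0.0]
ft_force: [-0.5, -0.5, 2.2]
gripper_width: 0.629
```

Call:
servo_tool(
  commands=[
    {"x": 0, "y": 0, "z": -0.5, "twist": 0, "gripper": 150},
    {"x": 0, "y": 0, "z": -1.5, "twist": 0, "gripper": 150},
    {"x": 0, "y": 0, "z": -2.5, "twist": 0, "gripper": 150},
    {"x": 0, "y": 0, "z": -2.5, "twist": 0, "gripper": 150},
    {"x": 0, "y": 0, "z": -2.0, "twist": 0, "gripper": 150},
    {"x": 0, "y": 0, "z": -1.0, "twist": 0, "gripper": 150},
    {"x": 0, "y": 0, "z": 0, "twist": 0, "gripper": 150},
  ],
)

```text
clock: 5.55
ee_pos: [0.4578, 0.2231, 0.1763]
orientation: [0.001, -0.059, 0.998, 0.001]
ft_force: [0.0, 0.4, -1.5]
gripper_width: 0.624
```

```bash
python3 go.py .4766 -.226 .16 97.7; python3 - <<'E'
from h import *
for n in ("side",):
    im=cam(n); c=im["frame"]; c=c[30:190,150:330]
    cv2.imwrite(f"pics/{n}3.png",cv2.resize(c,None,fx=3.5,fy=3.5,interpolation=cv2.INTER_CUBIC))
E
```

```text
t 5.55 pos [0.4578 0.2231 0.1763] tooly 96.8 toolz [ 0.002  0.001 -1.   ] w 0.624 F [ 0.   0.4 -1.5] | twist -0.0157 then cm [  4.15 -44.75   1.63] j [-0.63  0.27  0.1   1.95 -0.03  0.92  1.17]
```

View pics/side3.png

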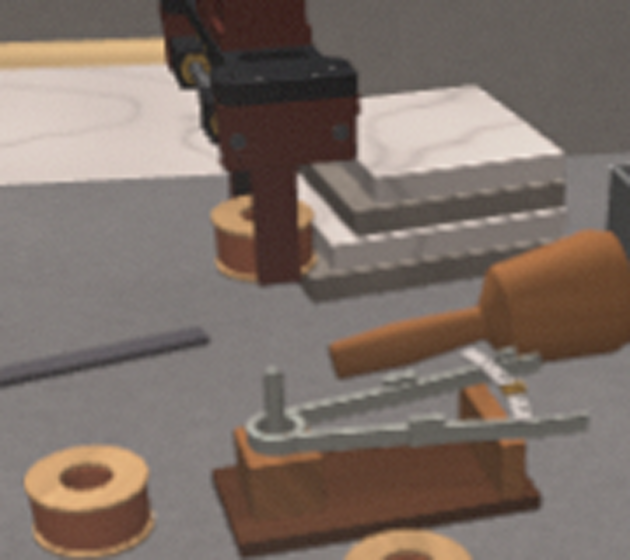

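Call:
servo_tool(
  commands=[
    {"x": 0.2, "y": -2.25, "z": 0, "twist": 0, "gripper": 150},
    {"x": 0.4, "y": -4.2, "z": 0, "twist": 0, "gripper": 150},
    {"x": 0.4, "y": -4.2, "z": 0, "twist": 0, "gripper": 150},
    {"x": 0.4, "y": -4.2, "z": 0, "twist": 0, "gripper": 150},
    {"x": 0.4, "y": -4.2, "z": 0, "twist": 0, "gripper": 150},
    {"x": 0.4, "y": -4.2, "z": 0, "twist": 0, "gripper": 150},
    {"x": 0.4, "y": -4.2, "z": 0, "twist": 0, "gripper": 150},
    {"x": 0.4, "y": -4.2, "z": 0, "twist": 0, "gripper": 150},
  ],
)

```text
clock: 6.4
ee_pos: [0.4639, -0.0967, 0.1739]
orientation: [-0.001, -0.059, 0.998, 0.0]
ft_force: [1.1, 0.2, -1.4]
gripper_width: 0.629
```

Call:
servo_tool(
  commands=[
    {"x": 0.4, "y": -4.2, "z": 1.0, "twist": 0, "gripper": 150},
    {"x": 0.4, "y": -4.2, "z": 2.0, "twist": 0, "gripper": 150},
    {"x": 0.3, "y": -3.0, "z": 2.5, "twist": 0, "gripper": 150},
    {"x": 0.05, "y": -1.7, "z": 2.5, "twist": 0, "gripper": 150},
    {"x": 0, "y": 0, "z": 2.5, "twist": 0, "gripper": 150},
    {"x": 0, "y": 0, "z": 1.5, "twist": 0, "gripper": 150},
    {"x": 0, "y": 0, "z": 0, "twist": 0, "gripper": 150},
  ],
)

```text
clock: 7.1
ee_pos: [0.4665, -0.2259, 0.0519]
orientation: [-0.003, -0.059, 0.998, 0.001]
ft_force: [0.6, 0.6, -0.7]
gripper_width: 0.626
```

```bash
python3 go.py .4766 -.226 .0195 97.7; python3 - <<'E'
from h import *
for n in ("side",):
    im=cam(n); c=im["frame"]; c=c[200:,150:400]
    cv2.imwrite(f"pics/{n}4.png",cv2.resize(c,None,fx=2.6,fy=2.6,interpolation=cv2.INTER_CUBIC))
E
```

```text
t 7.1 pos [ 0.4665 -0.2259  0.0519] tooly 96.78 toolz [-0.006  0.002 -1.   ] w 0.626 F [ 0.6  0.6 -0.7] | twist -0.0161 then cm [-1.   -0.15  3.24] j [ 0.13  0.49  0.29  2.03 -0.22  0.66  2.25]
```

View pics/side4.png

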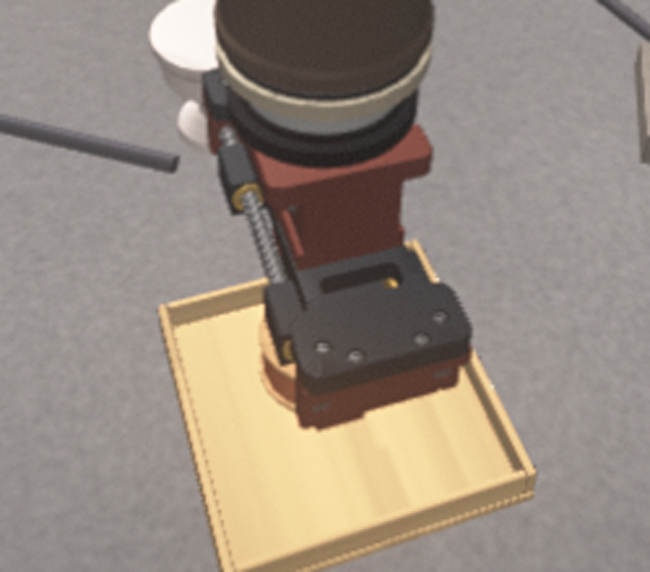

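Call:
servo_tool(
  commands=[
    {"x": -0.5, "y": -0.1, "z": 0.5, "twist": 0, "gripper": 150},
    {"x": -0.5, "y": 0, "z": 1.0, "twist": 0, "gripper": 150},
    {"x": 0, "y": 0, "z": 1.0, "twist": 0, "gripper": 150},
    {"x": 0, "y": 0, "z": 0.5, "twist": 0, "gripper": 150},
    {"x": 0, "y": 0, "z": 0.1, "twist": 0, "gripper": 150},
    {"x": 0, "y": 0, "z": 0, "twist": 0, "gripper": 150},
    {"x": 0, "y": 0, "z": 0, "twist": 0, "gripper": 150},
  ],
)

```text
clock: 7.85
ee_pos: [0.4791, -0.2265, 0.0244]
orientation: [0.0, -0.059, 0.998, -0.0]
ft_force: [-0.2, -0.1, -0.7]
gripper_width: 0.63
```

```bash
python3 go.py .4766 -.226 .0195 97.7
```

```text
t 7.85 pos [ 0.4791 -0.2265  0.0244] tooly 96.79 toolz [ 0. -0. -1.] w 0.63 F [-0.2 -0.1 -0.7] | twist -0.0159 then cm [0.24 0.08 0.49] j [ 0.14  0.54  0.27  2.02 -0.25  0.61  2.27]
```

Call:
servo_tool(
  commands=[
    {"x": 0, "y": 0, "z": 0.3, "twist": 0, "gripper": 150},
    {"x": 0, "y": 0, "z": 0.2, "twist": 0, "gripper": 150},
    {"x": 0, "y": 0, "z": 0, "twist": 0, "gripper": 150},
    {"x": 0, "y": 0, "z": 0, "twist": 0, "gripper": 150},
  ],
)

```text
clock: 8.25
ee_pos: [0.479, -0.2263, 0.0191]
orientation: [-0.0, -0.059, 0.998, 0.0]
ft_force: [-0.4, -0.1, -1.1]
gripper_width: 0.628
```

Call:
servo_tool(
  commands=[
    {"x": 0, "y": 0, "z": 0.05, "twist": 0, "gripper": 60},
    {"x": 0, "y": 0, "z": 0, "twist": 0, "gripper": 50},
    {"x": 0, "y": 0, "z": 0, "twist": 0, "gripper": 50},
    {"x": 0, "y": 0, "z": 0, "twist": 0, "gripper": 50},
    {"x": 0, "y": 0, "z": -1.0, "twist": 0, "gripper": 40},
    {"x": 0, "y": 0, "z": -2.0, "twist": 0, "gripper": 40},
    {"x": 0, "y": 0, "z": -4.0, "twist": 0, "gripper": 40},
    {"x": 0, "y": 0, "z": -4.0, "twist": 0, "gripper": 0},
  ],
)

```text
clock: 9.05
ee_pos: [0.4784, -0.2263, 0.1301]
orientation: [-0.001, -0.059, 0.998, 0.0]
ft_force: [1.4, 0.1, -1.0]
gripper_width: 0.898
```

Call:
servo_tool(
  commands=[
    {"x": 0, "y": 2.0, "z": -3.0, "twist": 0, "gripper": 0},
    {"x": -0.8, "y": 4.4, "z": -1.0, "twist": 0, "gripper": 0},
    {"x": -0.8, "y": 4.4, "z": 0, "twist": 0, "gripper": 0},
    {"x": -0.8, "y": 4.4, "z": 0, "twist": 0, "gripper": 0},
    {"x": -0.8, "y": 4.4, "z": 0, "twist": 0, "gripper": 0},
  ],
)

```text
clock: 9.55
ee_pos: [0.4875, -0.0264, 0.1698]
orientation: [0.001, -0.059, 0.998, 0.0]
ft_force: [1.1, -0.2, 0.1]
gripper_width: 0.999
```

```bash
python3 go.py .541 .2325 .17 96.8; python3 - <<'E'
from h import *
im=cam("top"); P=cloud(im); cv2.imwrite("pics/top5.png",im["frame"])
print([ (np.round(d["uv"]),round(d["p"],2)) for d in look_for("bobbin_mid","top")])
im=cam("side"); cv2.imwrite("pics/side5.png",im["frame"])
E
```

```text
t 9.55 pos [ 0.4875 -0.0264  0.1698] tooly 96.77 toolz [ 0.002  0.    -1.   ] w 0.999 F [ 1.1 -0.2  0.1] | twist -0.0004 then cm [-8.370e+00  2.507e+01 -2.000e-02] j [-0.28  0.25  0.27  2.01 -0.09  0.89  1.73]
[(array([238., 208.]), 0.82), (array([180., 286.]), 0.67), (array([393., 231.]), 0.62), (array([174., 195.]), 0.47)]
```

View pics/side5.png

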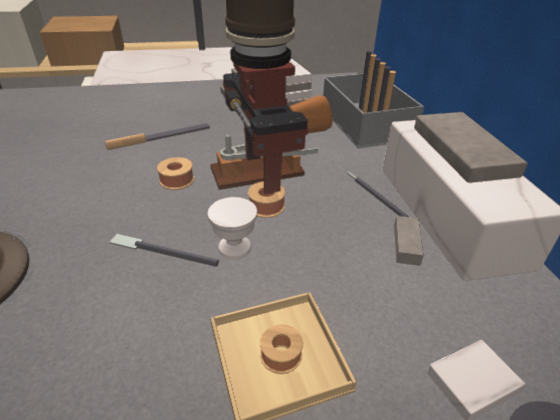

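View pics/top5.png

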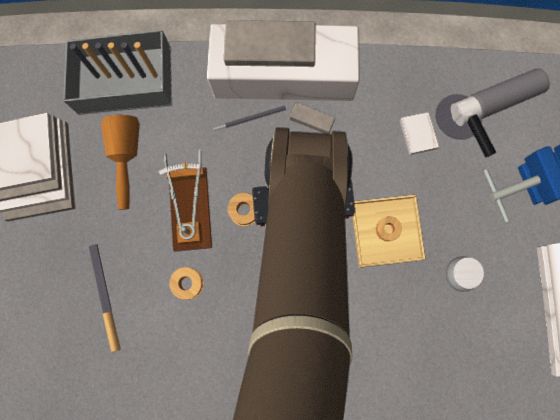

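```bash
python3 - <<'E'
from meas import *
im=cam("top"); P=cloud(im); np.savez("a.npz",P=P,f=im["frame"])
q=P.reshape(-1,3)
def fit(lo,hi,sl):
    pass
ex=np.array([np.cos(.119),np.sin(.119)]); ey=np.array([-ex[1],ex[0]]); c=np.array([.4565,.2226])
a=(q[:,:2]-c)@ex; b=(q[:,:2]-c)@ey
m=(a>.03)&(a<.19)&(abs(b)<.06)&(q[:,2]>.056)&(q[:,2]<.085)
for s in (1,-1):
    k=m&(s*b>.008)&~((a>.132)&(a<.165))&~((a>.068)&(a<.1))
    pc=np.polyfit(a[k],b[k],1); print("leg",s,pc,np.arctan(pc[0]),"at grip",np.polyval(pc,.085),"intercept x",-pc[1]/pc[0])
    k=m&(s*b>.008)&(a>.076)&(a<.094); print("flat b",np.percentile(b[k]*1000,[2,10,50,90,98]))
k=(a>-.03)&(a<.025)&(abs(b)<.03)&(q[:,2]>.054)&(q[:,2]<.07); cc,r=cv2.minEnclosingCircle((np.c_[a,b][k]*1000).astype(np.float32)); print("ring",cc,r)
k=(a>-.03)&(a<.025)&(abs(b)<.03)&(q[:,2]>.09); print("peg",np.c_[a,b,q[:,2]][k].mean(0),k.sum())
f=im["frame"][145:185,150:215]; cv2.imwrite("pics/wing.png",cv2.resize(f,None,fx=12,fy=12,interpolation=cv2.INTER_CUBIC))
C=im; Rm,_=cv2.Rodrigues(np.array(im["rvec"])); print("topcam",-Rm.T@np.array(im["tvec"]))
im=cam("side"); Rm,_=cv2.Rodrigues(np.array(im["rvec"])); print("sidecam",-Rm.T@np.array(im["tvec"]),Rm[2])
E
```

```text
leg 1 [0.16858318 0.0104265 ] 0.16701281577577987 at grip 0.024756075222760715 intercept x -0.061847832563476916
flat b [20.6452461  21.85444634 24.59064605 28.55815205 29.51064068]
leg -1 [-0.16186577 -0.01118666] -0.16047392676069705 at grip -0.02494524578425839 intercept x -0.06911069425943045
flat b [-29.19540449 -28.90492219 -26.57587351 -22.87038218 -22.6685293 ]
ring (6.860402584075928, -1.6537498235702515) 26.804426193237305
peg [ 0.00093264 -0.00160462  0.09667878] 24
topcam [ 0.31365651 -0.00617547  1.16392685]
sidecam [ 0.40554677 -0.54195898  0.50002408] [ 0.1725581   0.77818417 -0.60386513]
```

View pics/wing.png

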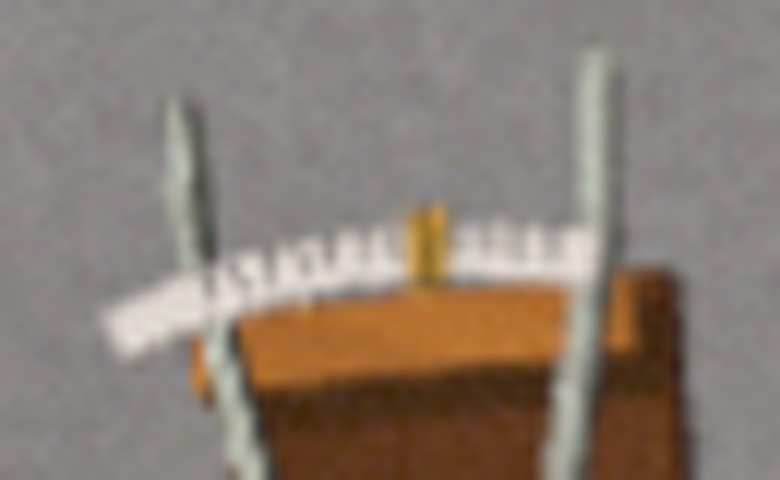

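```bash
python3 - <<'E'
from h import *
im=cam("top")
ex=np.array([np.cos(.119),np.sin(.119)]); ey=np.array([-ex[1],ex[0]]); c=np.array([.4565,.2226])
for nm,uv,z in (("rider",(185.6,165.4),.075),("rider_out",(185.7,162.5),.075),("ptr",(166.2,165.5),.075)):
    p=unproj(im,np.array(uv[0]),np.array(uv[1]),worldz=z)[:2]-c; a,b=p@ex,p@ey; print(nm,a,b,np.hypot(a,b),np.arctan2(b,a))
E
python3 go.py .5409 .2325 .12 96.8
```

```text
rider 0.14628986129404659 -0.008801502600767409 0.14655439251507513 -0.06009237838321177
rider_out 0.1529404645760156 -0.009382070311209707 0.15322796398847033 -0.06126781488534799
ptr 0.15055059169886661 0.03492568941286472 0.15454864749276434 0.2279541640496201
t 9.85 pos [ 0.4875 -0.0292  0.169 ] tooly 96.72 toolz [ 0. -0. -1.] w 1.004 F [ 0.1 -0.5 -0.1] | twist -0.0014 then cm [-8.4  25.36  4.9 ] j [-0.27  0.25  0.27  2.01 -0.09  0.89  1.74]
```

Call:
servo_tool(
  commands=[
    {"x": -0.7, "y": 2.0, "z": 0, "twist": 0, "gripper": 0},
    {"x": -1.4, "y": 4.2, "z": 0, "twist": 0, "gripper": 0},
    {"x": -1.4, "y": 4.2, "z": 0, "twist": 0, "gripper": 0},
    {"x": -1.4, "y": 4.2, "z": 0, "twist": 0, "gripper": 0},
    {"x": -1.4, "y": 4.2, "z": 0, "twist": 0, "gripper": 0},
    {"x": -1.4, "y": 4.2, "z": 0, "twist": 0, "gripper": 0},
    {"x": -0.67, "y": 2.0, "z": 2.0, "twist": 0, "gripper": 0},
    {"x": 0, "y": 0, "z": 0, "twist": 0, "gripper": 0},
  ],
)

```text
clock: 10.65
ee_pos: [0.5404, 0.2319, 0.1463]
orientation: [-0.001, -0.061, 0.998, -0.0]
ft_force: [-0.2, 0.3, -0.6]
gripper_width: 1.001
```

```bash
python3 go.py .5409 .2325 .051 96.8
```

```text
t 10.65 pos [0.5404 0.2319 0.1463] tooly 96.94 toolz [-0.003 -0.001 -1.   ] w 1.001 F [-0.2  0.3 -0.6] | twist 0.0024 then cm [-0.06  0.05  9.53] j [-0.61  0.44  0.17  1.79 -0.09  0.92  1.29]
```

Call:
servo_tool(
  commands=[
    {"x": -0.05, "y": 0.05, "z": 2.5, "twist": 0, "gripper": 0},
    {"x": 0, "y": 0, "z": 2.5, "twist": 0, "gripper": 0},
    {"x": 0, "y": 0, "z": 2.5, "twist": 0, "gripper": 0},
    {"x": 0, "y": 0, "z": 1.4, "twist": 0, "gripper": 0},
    {"x": 0, "y": 0, "z": 0.6, "twist": 0, "gripper": 0},
    {"x": 0, "y": 0, "z": 0, "twist": 0, "gripper": 0},
    {"x": 0, "y": 0, "z": 0, "twist": 0, "gripper": 0},
  ],
)

```text
clock: 11.35
ee_pos: [0.5423, 0.2305, 0.0546]
orientation: [0.001, -0.059, 0.998, 0.0]
ft_force: [0.4, -0.7, 1.1]
gripper_width: 1.003
```

```bash
python3 go.py .5409 .2325 .051 96.8; python3 - <<'E'
from h import *
im=cam("side"); c=im["frame"][90:200,190:350]
cv2.imwrite("pics/side6.png",cv2.resize(c,None,fx=4.5,fy=4.5,interpolation=cv2.INTER_CUBIC))
E
```

```text
t 11.35 pos [0.5423 0.2305 0.0546] tooly 96.76 toolz [ 0.001  0.    -1.   ] w 1.003 F [ 0.4 -0.7  1.1] | twist -0.0007 then cm [0.12 0.22 0.36] j [-0.59  0.56  0.15  1.85 -0.12  0.74  1.31]
```

View pics/side6.png

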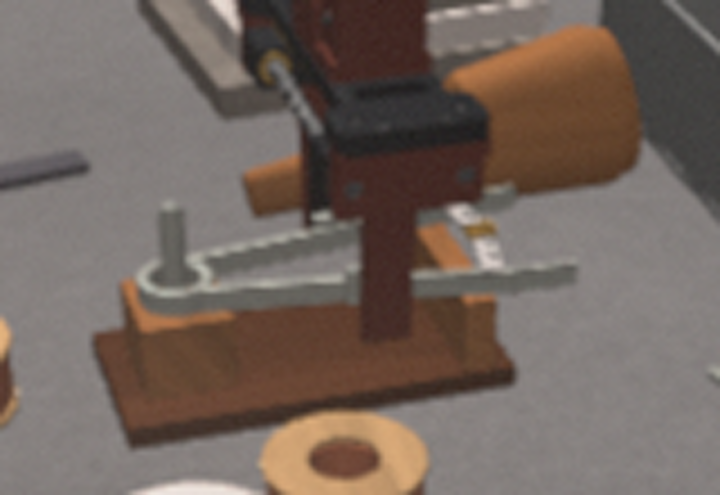

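Call:
servo_tool(
  commands=[
    {"x": 0.05, "y": 0.15, "z": 0.35, "twist": 0, "gripper": 40},
    {"x": 0, "y": 0, "z": 0, "twist": 0, "gripper": 60},
    {"x": 0, "y": 0, "z": 0, "twist": 0, "gripper": 75},
    {"x": 0, "y": 0, "z": 0, "twist": 0, "gripper": 85},
    {"x": 0, "y": 0, "z": 0, "twist": 0, "gripper": 95},
    {"x": 0, "y": 0, "z": 0, "twist": 0, "gripper": 105},
    {"x": 0, "y": 0, "z": 0, "twist": 0, "gripper": 115},
    {"x": 0, "y": 0, "z": 0, "twist": 0, "gripper": 115},
  ],
)

```text
clock: 12.2
ee_pos: [0.5411, 0.2323, 0.0503]
orientation: [0.0, -0.059, 0.998, 0.0]
ft_force: [0.7, 0.4, 1.0]
gripper_width: 0.553
```

```bash
python3 go.py .5409 .2325 .051 96.8; python3 - <<'E'
from h import *
im=cam("side"); c=im["frame"][90:200,190:350]
cv2.imwrite("pics/side7.png",cv2.resize(c,None,fx=4.5,fy=4.5,interpolation=cv2.INTER_CUBIC))
E
```

```text
t 12.2 pos [0.5411 0.2323 0.0503] tooly 96.8 toolz [ 0.001  0.    -1.   ] w 0.553 F [0.7 0.4 1. ] | twist 0.0 then cm [ 0.02  0.03 -0.07] j [-0.6   0.57  0.15  1.86 -0.12  0.73  1.3 ]
```

View pics/side7.png

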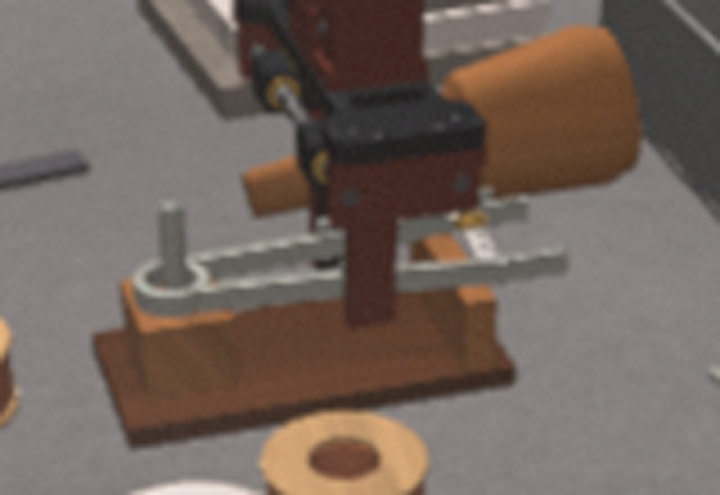

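Call:
servo_tool(
  commands=[
    {"x": 0, "y": 0, "z": -0.3, "twist": 0, "gripper": 120},
    {"x": 0, "y": 0, "z": -0.6, "twist": 0, "gripper": 120},
    {"x": 0, "y": 0, "z": -0.8, "twist": 0, "gripper": 120},
    {"x": 0, "y": 0, "z": -0.6, "twist": 0, "gripper": 120},
    {"x": 0, "y": 0, "z": 0, "twist": 0, "gripper": 120},
    {"x": 0, "y": 0, "z": 0, "twist": 0, "gripper": 120},
  ],
)

```text
clock: 12.85
ee_pos: [0.5409, 0.2323, 0.0734]
orientation: [0.0, -0.059, 0.998, 0.0]
ft_force: [0.4, -0.3, -2.4]
gripper_width: 0.535
```

```bash
python3 go.py .5409 .2325 .17 96.8; python3 - <<'E'
from h import *
im=cam("side"); c=im["frame"][80:190,190:350]
cv2.imwrite("pics/side8.png",cv2.resize(c,None,fx=4.5,fy=4.5,interpolation=cv2.INTER_CUBIC))
E
```

```text
t 12.85 pos [0.5409 0.2323 0.0734] tooly 96.81 toolz [ 0.  0. -1.] w 0.535 F [ 0.4 -0.3 -2.4] | twist 0.0001 then cm [ 0.    0.02 -9.66] j [-0.6   0.53  0.15  1.84 -0.11  0.77  1.3 ]
```

View pics/side8.png

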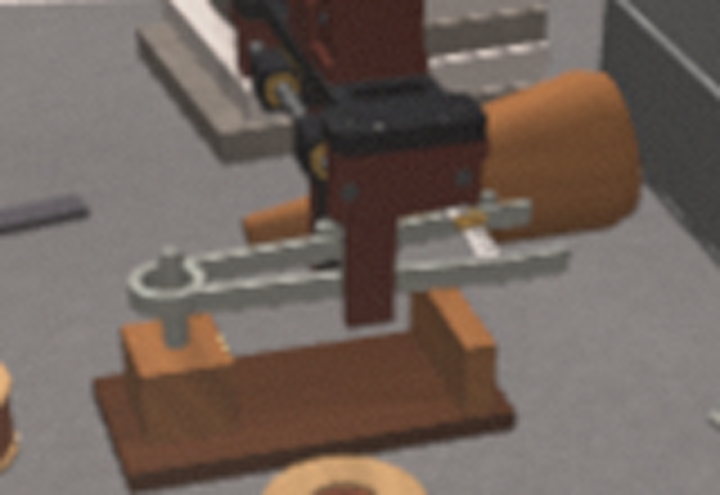

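Call:
servo_tool(
  commands=[
    {"x": 0, "y": 0, "z": -0.8, "twist": 0, "gripper": 120},
    {"x": 0, "y": 0, "z": -1.5, "twist": 0, "gripper": 120},
    {"x": 0, "y": 0, "z": -1.8, "twist": 0, "gripper": 120},
    {"x": 0, "y": 0, "z": -1.8, "twist": 0, "gripper": 120},
    {"x": 0, "y": 0, "z": -1.5, "twist": 0.05, "gripper": 120},
    {"x": 0, "y": 0, "z": -1.5, "twist": 0.1, "gripper": 120},
    {"x": 0, "y": 0, "z": -1.5, "twist": 0.12, "gripper": 120},
    {"x": 0, "y": 0, "z": -1.5, "twist": 0.12, "gripper": 120},
  ],
)

```text
clock: 13.7
ee_pos: [0.541, 0.2321, 0.1941]
orientation: [0.0, 0.138, 0.99, 0.0]
ft_force: [0.3, -1.1, -2.2]
gripper_width: 0.53
```

Call:
servo_tool(
  commands=[
    {"x": 0, "y": 0, "z": -1.5, "twist": 0.12, "gripper": 120},
    {"x": 0, "y": 0, "z": -1.5, "twist": 0.12, "gripper": 120},
    {"x": 0, "y": 0, "z": -1.5, "twist": 0.12, "gripper": 120},
    {"x": 0, "y": 0, "z": -1.0, "twist": 0.12, "gripper": 120},
    {"x": 0, "y": 0, "z": 0, "twist": 0.12, "gripper": 120},
    {"x": 0, "y": 0, "z": 0, "twist": 0.12, "gripper": 120},
    {"x": 0, "y": 0, "z": 0, "twist": 0.12, "gripper": 120},
    {"x": 0, "y": 0, "z": 0, "twist": 0.12, "gripper": 120},
  ],
)

```text
clock: 14.5
ee_pos: [0.5407, 0.2322, 0.2484]
orientation: [-0.0, 0.58, 0.815, 0.001]
ft_force: [-0.6, 0.7, -3.4]
gripper_width: 0.529
```

Call:
servo_tool(
  commands=[
    {"x": 0, "y": 0, "z": 0, "twist": 0.12, "gripper": 120},
    {"x": 0, "y": 0, "z": 0, "twist": 0.12, "gripper": 120},
    {"x": 0, "y": 0, "z": 0, "twist": 0.1, "gripper": 120},
    {"x": 0, "y": 0, "z": 0, "twist": 0.02, "gripper": 120},
    {"x": 0, "y": 0, "z": 0, "twist": 0, "gripper": 120},
  ],
)

```text
clock: 15.0
ee_pos: [0.5408, 0.2323, 0.2479]
orientation: [-0.0, 0.714, 0.701, 0.0]
ft_force: [-0.7, -0.2, -2.0]
gripper_width: 0.531
```

```bash
python3 go.py .43 -.12 .25 0; python3 - <<'E'
from h import *
im=cam("side"); cv2.imwrite("pics/side9.png",im["frame"])
E
```

```text
t 15.0 pos [0.5408 0.2323 0.2479] tooly -1.06 toolz [ 0.     0.001 -1.   ] w 0.531 F [-0.7 -0.2 -2. ] | twist -0.0185 then cm [-35.23 -11.08  -0.21] j [-0.9   0.36  0.55  1.7  -0.21  1.14 -0.31]
```

View pics/side9.png

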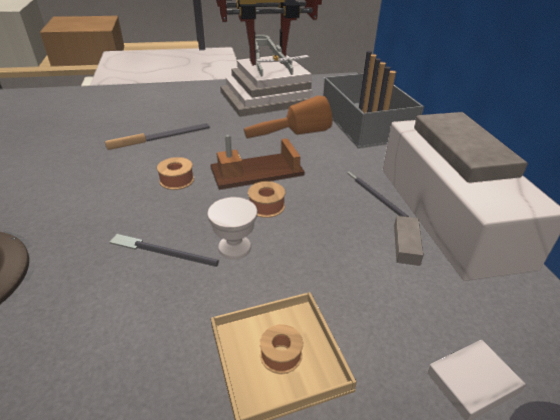

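Call:
servo_tool(
  commands=[
    {"x": -1.0, "y": -0.3, "z": 0, "twist": 0, "gripper": 120},
    {"x": -2.5, "y": -0.8, "z": 0, "twist": 0, "gripper": 120},
    {"x": -3.5, "y": -1.1, "z": 0, "twist": 0, "gripper": 120},
    {"x": -3.5, "y": -1.1, "z": 0, "twist": 0, "gripper": 120},
    {"x": -3.5, "y": -1.1, "z": 0, "twist": 0, "gripper": 120},
    {"x": -3.5, "y": -1.1, "z": 0, "twist": 0, "gripper": 120},
    {"x": -3.5, "y": -1.1, "z": 0, "twist": 0, "gripper": 120},
    {"x": -3.5, "y": -1.1, "z": 0, "twist": 0, "gripper": 120},
  ],
)

```text
clock: 15.85
ee_pos: [0.4577, -0.0133, 0.2473]
orientation: [-0.0, 0.714, 0.7, 0.0]
ft_force: [0.9, -0.7, -2.3]
gripper_width: 0.534
```

Call:
servo_tool(
  commands=[
    {"x": -3.5, "y": -1.1, "z": 0, "twist": 0, "gripper": 120},
    {"x": -3.5, "y": -1.1, "z": 0, "twist": 0, "gripper": 120},
    {"x": -2.5, "y": -0.9, "z": 0, "twist": 0, "gripper": 120},
    {"x": -1.2, "y": -0.4, "z": 0, "twist": 0, "gripper": 120},
    {"x": 0, "y": 0, "z": 0, "twist": 0, "gripper": 120},
    {"x": 0, "y": 0, "z": 0, "twist": 0, "gripper": 120},
  ],
)

```text
clock: 16.45
ee_pos: [0.422, -0.1165, 0.2472]
orientation: [-0.0, 0.714, 0.7, 0.0]
ft_force: [0.6, 0.7, -2.5]
gripper_width: 0.529
```

```bash
python3 go.py .43 -.12 .25 0; python3 - <<'E'
from h import *
im=cam("side"); cv2.imwrite("pics/side10.png",im["frame"]); np.savez("s10.npz",P=cloud(im),f=im["frame"])
for l in ("rider_line","pointer"): print(l,[(np.round(d["uv"],1),round(d["p"],2)) for d in look_for(l,"side")])
s=get_state(); print(s["ee_pos"])
E
```

```text
t 16.45 pos [ 0.422  -0.1165  0.2472] tooly -1.12 toolz [ 0.     0.001 -1.   ] w 0.529 F [ 0.6  0.7 -2.5] | twist -0.0196 then cm [-0.35  0.8  -0.28] j [-0.56  0.06  0.77  2.04 -0.05  1.06  0.21]
rider_line []
pointer [(array([237.1, 160.2]), 0.72), (array([221.8, 165.1]), 0.36)]
[ 0.4221249  -0.11615815  0.24700458]
```

View pics/side10.png

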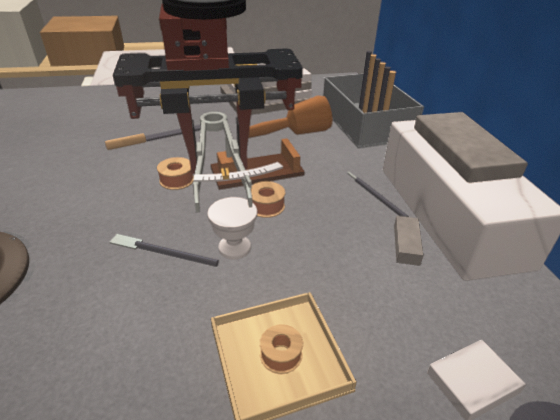

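```bash
python3 - <<'E'
import cv2,numpy as np
f=np.load("s10.npz")["f"][145:215,180:295]
cv2.imwrite("pics/z10.png",cv2.resize(f,None,fx=6.5,fy=6.5,interpolation=cv2.INTER_CUBIC))
E
```

```text
(no output)
```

View pics/z10.png

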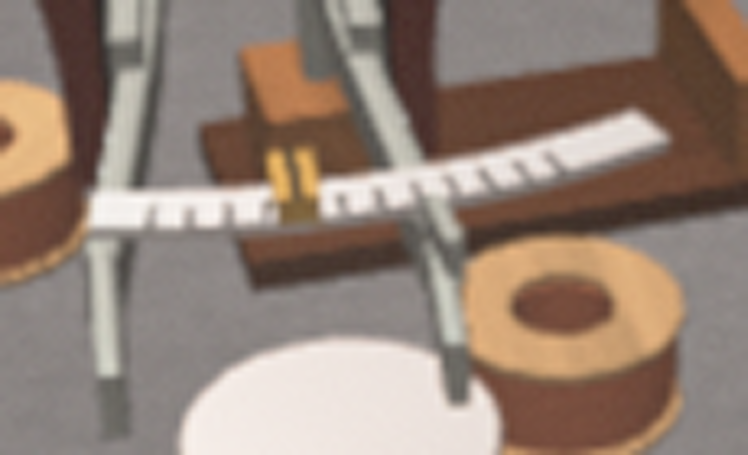

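Call:
servo_tool(
  commands=[
    {"x": -1.0, "y": 0, "z": -0.6, "twist": 0, "gripper": 125},
    {"x": -2.0, "y": 0, "z": -1.5, "twist": 0, "gripper": 130},
    {"x": -2.5, "y": 0, "z": -1.8, "twist": 0, "gripper": 135},
    {"x": -1.5, "y": 0, "z": -1.2, "twist": 0, "gripper": 140},
    {"x": -1.0, "y": 0, "z": -0.9, "twist": 0, "gripper": 143},
    {"x": 0, "y": 0, "z": 0, "twist": 0, "gripper": 146},
    {"x": 0, "y": 0, "z": 0, "twist": 0, "gripper": 146},
    {"x": 0, "y": 0, "z": 0, "twist": 0, "gripper": 146},
  ],
)

```text
clock: 17.4
ee_pos: [0.4199, -0.1964, 0.3064]
orientation: [-0.001, 0.714, 0.7, -0.0]
ft_force: [-0.2, 0.0, -2.2]
gripper_width: 0.434
```

```bash
cat > look.py <<'E'
from h import *
import sys
k=sys.argv[1]
im=cam("side"); f=im["frame"]; np.savez(f"s{k}.npz",P=cloud(im),f=f)
s=get_state(); p=s["ee_pos"]; pt=p+np.array([0,-.07,0]); u,v=proj(im,[pt])[0]; print(s["clock"],p,s["gripper_width"],s["ft_force"],u,v)
u=int(u);v=int(v); u0,v0=max(0,u-60),max(0,v-40)
c=f[v0:v0+100,u0:u0+120]; print("origin",u0,v0)
cv2.imwrite(f"pics/z{k}.png",cv2.resize(c,None,fx=6,fy=6,interpolation=cv2.INTER_CUBIC))
E
python3 look.py 11
```

```text
17.45 [ 0.4198767  -0.19643932  0.30649066] 0.4304174261991347 [ 0.01692341 -0.52927657 -1.44599724] 226.21349266264903 191.02510010511017
origin 166 151
```

View pics/z11.png

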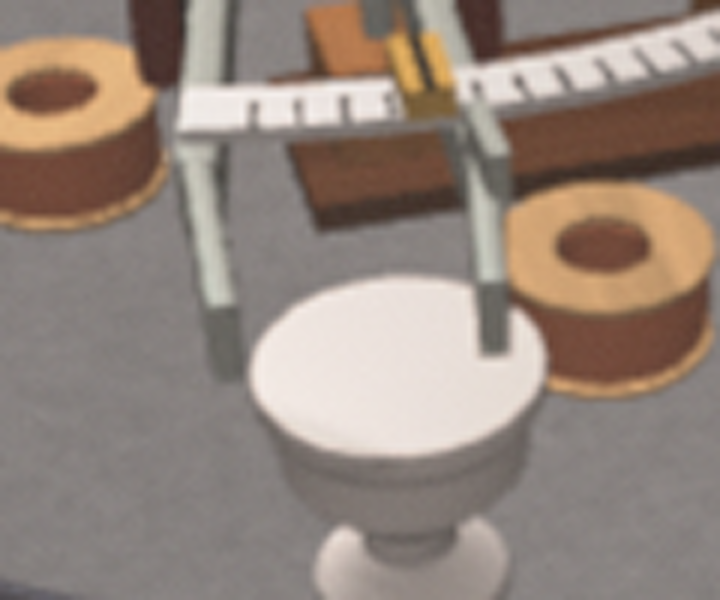

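Call:
servo_tool(
  commands=[
    {"x": 0, "y": 0, "z": 0, "twist": 0, "gripper": 149},
    {"x": 0, "y": 0, "z": 0, "twist": 0, "gripper": 152},
    {"x": 0, "y": 0, "z": 0, "twist": 0, "gripper": 152},
    {"x": 0, "y": 0, "z": 0, "twist": 0, "gripper": 152},
    {"x": 0, "y": 0, "z": 0, "twist": 0, "gripper": 152},
  ],
)

```text
clock: 17.95
ee_pos: [0.42, -0.1974, 0.3071]
orientation: [0.0, 0.714, 0.7, 0.0]
ft_force: [-0.1, 0.9, -2.1]
gripper_width: 0.408
```

```bash
sed -i 's/u-60/u-30/;s/v0+100,u0:u0+120/v0+50,u0:u0+66/;s/v-40/v-30/;s/fx=6,fy=6/fx=12,fy=12/' look.py; python3 look.py 12
```

```text
18.0 [ 0.42004602 -0.19743505  0.30714977] 0.4046436439367771 [-0.39898275 -0.41594327 -2.14074693] 226.49563469460156 191.03940004521334
origin 196 161
```

View pics/z12.png

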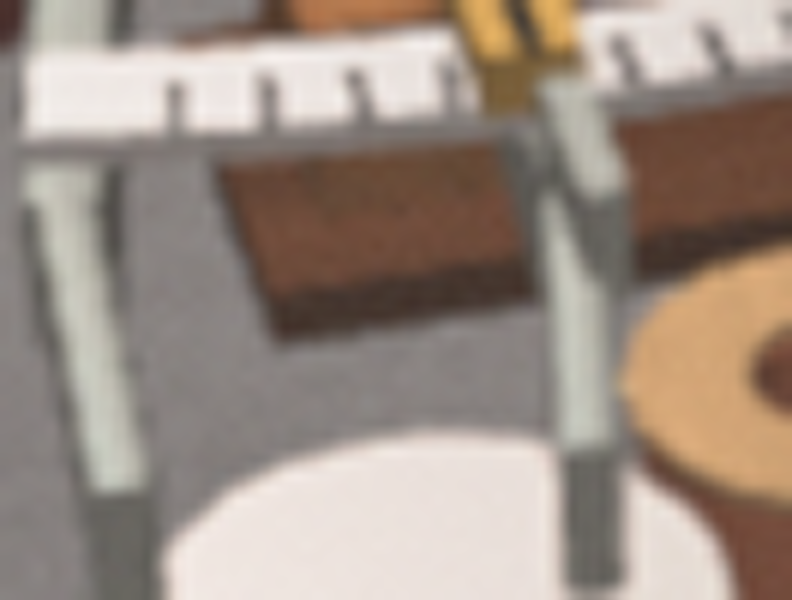

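```bash
python3 - <<'E'
from h import *
im=cam("side"); P=cloud(im); f=im["frame"]; np.savez("s13.npz",P=P,f=f)
np.set_printoptions(linewidth=200)
s=get_state(); p=s["ee_pos"]; print(p)
# z heights relative to TCP in the window
W=P[155:180,232:252]
print((1000*(W[...,2]-p[2])).round().astype(int))
print("legs tip region z",np.median(P[195:205,243:246,2])-p[2])
wing=P[166:171,200:230]; print("wing z",np.median(wing[...,2])-p[2])
E
```

```text
[ 0.42003287 -0.19744634  0.30714191]
[[   5   10   13   12   13   12   13   13   12   -2   -3   -2   -2   -4   -2   -3   -3   -3 -306 -306]
 [   4    8   12   14   20   20   20   20   20   -4   -3  193   -3   -3   -3   -4   -3   -4 -307 -303]
 [  21   20   20   21   20   20   20   20   20   -4   -5   -5   -5   -5   -5   -4   -5   -5 -307 -307]
 [  19   20   21   21   21   21   21   21   20   21   20   -6   -6   -6   -6   -6   -6   -5 -294 -295]
 [  18   20   20   21   20   21   20   20   20   21   20   -6   -7   -6   -7   -6   -7   -8 -294 -293]
 [  17   21   20   20   20   21   21   20   20   21   21   21   -8   -7   -8   -7   -8 -294 -293 -294]
 [-258   19   20   21   20   20   21   21   20   20   20   20   -9   -9   -9  -10 -295 -294   16   16]
 [-255   18   20   21   20   21   21   22   21   21   21   21   15   15   15   15   15   16   15   16]
 [-259   17   20   21   21   21   21   21   20   21   20   21   21   15   15   15   15   15   15   15]
 [  16   17   20   20   21   20   20   21   20   21   21   20   21   15   16   16   15   15   15   16]
 [  15   15   19   20   21   21 
[... 880 characters left out ...]
294 -295 -293]
 [-285 -285 -285 -284 -287 -287    4    8   12   13   16   19   20   20   19   19 -294 -293 -294 -294]
 [-286 -288 -288 -287 -287 -289    3    6   11   12   15   18   20   20   20   20 -294 -294 -294 -295]
 [-289 -291 -293  193 -290 -292 -293    5    9   11   15   16   20   20   20   19   20 -296 -294 -294]
 [-292 -294 -293 -293 -295 -294 -295    5    9   10  193   16   18   19   19   19   20 -294 -295 -294]
 [-292 -295 -295 -294 -294 -296 -294    3    8   10   13   15   18   19   19   18   18 -294 -295 -294]
 [-294 -295 -295 -294 -294 -293 -295 -294    6    8   13   13   16   18   18   17   18 -293 -294 -294]]
legs tip region z 0.011768570672820833
wing z 0.015492939813053497
```

```bash
cat > ang.py <<'E'
from h import *
import sys
def ang(f,P,p,im,fwd=None,verbose=True):
    Z=1000*(P[...,2]-p[2])
    X=P[...,:2]
    # tool-frame coordinates, forward = -tool x
    s=get_state(); o=s["orientation"]; M=R.from_quat([o[1],o[2],o[3],o[0]]).as_matrix()
    ef=-M[:2,0]; el=np.array([-ef[1],ef[0]])
    a=1000*((X-p[:2])@ef); b=1000*((X-p[:2])@el)
    # brass mask by colour for rider
    hsv=cv2.cvtColor(f,cv2.COLOR_BGR2HSV)
    m=(Z>8)&(Z<30)&(a>-110)&(a<110)&(abs(b)<60)
    rid=m&(Z>19.6)&(Z<22.5)&(a>50)&(a<71)&(hsv[...,1]>90)
    # leg lines
    n,lab,st,ce=cv2.connectedComponentsWithStats(rid.astype(np.uint8)); k=1+np.argmax(st[1:,4]); rid=lab==k
    ra,rb=a[rid],b[rid]; print("rider a",np.percentile(ra,[2,50,98]).round(1),"b",np.percentile(rb,[2,50,98]).round(2),rid.sum(), cv2.minAreaRect(np.c_[ra,rb].astype(np.float32)))
    sil=m&(Z>18.4)&(Z<21)&(a>66)&(a<90)&~rid&(hsv[...,1]<70)&(b>rb.min()-3)
    n,lab,st,ce=cv2.connectedComponentsWithStats(sil.astype(np.uint8)); k=1+np.argmax(st[1:,4]); sil=lab==k
    pa,pb=a[sil],b[sil]; print("ptr a",np.percentile(pa,[2,50,98]).round(1),"b",np.percentile(pb,[2,50,98]).round(2),sil.sum(), cv2.minAreaRect(np.c_[pa,pb].astype(np.float32)))
    # ring
    r=m&(Z>9.5)&(Z<13)&(a<-55); 
    if r.sum()>20: print("ring",cv2.minEnclosingCircle(np.c_[a[r],b[r]].astype(np.float32)),r.sum())
    # level
    L=m&(Z>9)&(Z<13.5)&((a>80)|(a<45))&(a<110)
    A=np.c_[a[L],b[L],np.ones(L.sum())]; c,*_=np.linalg.lstsq(A,Z[L],rcond=None); c0=c
    for _ in range(5):
        g=abs(A@c-Z[L])<1.0; c,*_=np.linalg.lstsq(A[g],Z[L][g],rcond=None)
    print("level slopes",c,"a range",a[L].min(),a[L].max(),L.sum())
    for B in [(-85)]:
        print("angles mean: rider",np.arctan2(rb,ra-B).mean(),"ptr",np.arctan2(pb,pa-B).mean(),"diff",np.arctan2(pb,pa-B).mean()-np.arctan2(rb,ra-B).mean())
    # row-based mid lines
    for nm,mk in(("rider",rid),("ptr",sil)):
        mids=[]
        for v in np.unique(np.nonzero(mk)[0]):
            u=np.nonzero(mk[v])[0]
            if len(u)>=3: mids.append((a[v,u].mean(),(b[v,u[0]]+b[v,u[-1]])/2,len(u)))
        mids=np.array(mids); print(nm,mids.round(2)[:, :3].tolist()); pc=np.polyfit(mids[:,0],mids[:,1],1); print(nm,"line",pc,"at70",np.polyval(pc,70))
if __name__=="__main__":
    k=sys.argv[1]
    if k=="new":
        im=cam("side");P=cloud(im);f=im["frame"]
    else:
        d=np.load(f"s{k}.npz");P=d["P"];f=d["f"];im=None
    p=np.array(get_state()["ee_pos"]); print(p,get_state()["gripper_width"])
    ang(f,P,p,im)
E
python3 ang.py 13
```

```text
[ 0.42003287 -0.19744634  0.30714191] 0.4056696439632181
rider a [51.7 59.3 66.5] b [ 8.88 12.63 16.25] 94 ((58.864864349365234, 12.723539352416992), (16.8031005859375, 7.602588176727295), 6.72031307220459)
ptr a [68.5 75.2 82.3] b [13.9  15.84 17.6 ] 45 ((75.48445892333984, 15.927986145019531), (14.57397174835205, 2.9963176250457764), 5.373772621154785)
ring ((-78.83885192871094, 0.5625572204589844), 25.799524307250977) 179
level slopes [-1.88506658e-03 -1.44659474e-03  1.28531444e+01] a range -104.42653269035135 100.5559812929895 1039
angles mean: rider 0.08724318815740637 ptr 0.09850183473711477 diff 0.011258646579708403
rider [[50.98, 14.08, 3.0], [52.66, 11.56, 9.0], [55.07, 12.56, 10.0], [55.95, 12.44, 9.0], [58.17, 12.63, 11.0], [59.41, 12.9, 10.0], [61.24, 13.12, 8.0], [62.54, 12.62, 10.0], [64.05, 12.88, 9.0], [65.72, 12.73, 9.0], [66.08, 12.98, 6.0]]
rider line [4.35168176e-03 1.25140709e+01] at70 12.81868858510358
ptr [[68.69, 15.04, 4.0], [70.01, 15.3, 5.0], [71.68, 15.52, 4.0], [72.74, 15.76, 5.0], [74.33, 16.0, 4.0], [75.76, 15.85, 4.0], [77.38, 16.07, 5.0], [78.93, 16.25, 4.0], [80.21, 16.13, 4.0], [81.46, 16.66, 4.0]]
ptr line [0.10412812 8.03511018] at70 15.324078623981595
```

Call:
servo_tool(
  commands=[
    {"x": 0, "y": 0, "z": 0, "twist": 0, "gripper": 154},
    {"x": 0, "y": 0, "z": 0, "twist": 0, "gripper": 155},
    {"x": 0, "y": 0, "z": 0, "twist": 0, "gripper": 155},
    {"x": 0, "y": 0, "z": 0, "twist": 0, "gripper": 155},
    {"x": 0, "y": 0, "z": 0, "twist": 0, "gripper": 155},
  ],
)

```text
clock: 18.55
ee_pos: [0.42, -0.1974, 0.3071]
orientation: [-0.0, 0.714, 0.7, 0.0]
ft_force: [0.3, -1.1, -1.1]
gripper_width: 0.395
```

```bash
python3 ang.py new; python3 ang.py new | grep angles;  python3 look.py 14
```

```text
[ 0.42001809 -0.19742119  0.30712507] 0.3958838575553294
rider a [52.  59.2 66.3] b [10.03 13.52 17.07] 88 ((58.72964859008789, 13.503602981567383), (15.84126091003418, 7.546616554260254), 2.6891486644744873)
ptr a [66.5 74.1 82. ] b [13.05 14.9  16.54] 46 ((74.57696533203125, 14.97727108001709), (16.475664138793945, 3.103759765625), 5.256961822509766)
ring ((-81.01731872558594, -3.8581156730651855), 23.650659561157227) 169
level slopes [-1.63701052e-03 -2.10622402e-03  1.28393666e+01] a range -103.7202746522304 100.93687074625359 1027
angles mean: rider 0.09372191220878671 ptr 0.0926127816762843 diff -0.001109130532502417
rider [[51.64, 14.05, 4.0], [53.75, 13.47, 10.0], [55.32, 13.77, 9.0], [56.7, 13.17, 8.0], [58.42, 13.79, 10.0], [59.7, 13.67, 9.0], [60.82, 13.15, 9.0], [62.81, 13.8, 9.0], [64.03, 13.64, 8.0], [65.28, 13.52, 8.0], [66.12, 13.78, 4.0]]
rider line [-6.47716723e-03  1.40022980e+01] at70 13.548896292402697
ptr [[68.19, 14.31, 4.0], [69.74, 14.58, 5.0], [72.02, 14.46, 5.0], [72.93, 14.61, 4.0], [73.94, 14.93, 5.0], [75.7, 15.1, 3.0], [77.54, 14.91, 4.0], [78.74, 15.18, 5.0], [80.42, 15.39, 4.0], [81.33, 15.24, 4.0]]
ptr line [0.0765494  9.12427287] at70 14.482730760530846
angles mean: rider 0.09306817983949771 ptr 0.09292002766663053 diff -0.00014815217286717752
18.7 [ 0.4200045  -0.19744752  0.30712895] 0.39525447671062847 [-0.0050818  -0.75805057 -1.89880095] 226.4462953386614 191.07480311433923
origin 196 161
```

View pics/z14.png

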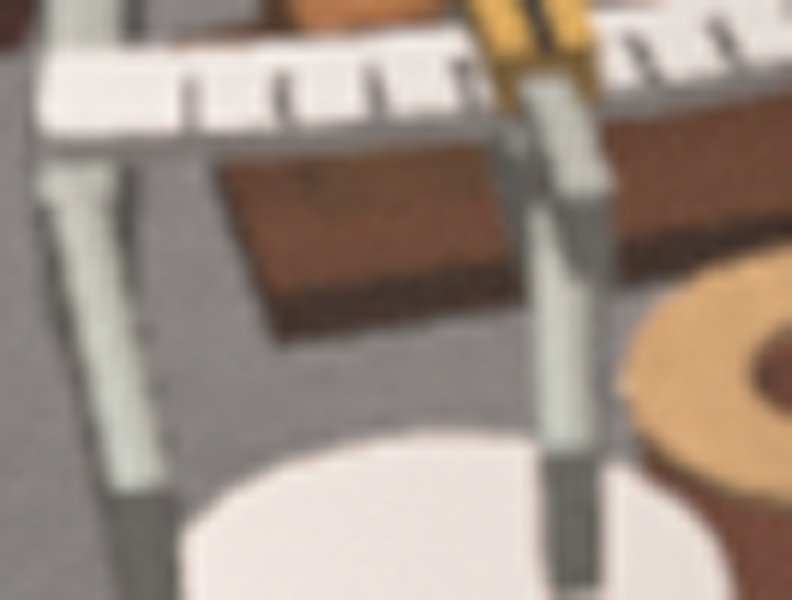

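```bash
cat > sub.py <<'E'
from h import *
fs=[];Ps=[]
for _ in range(4):
    im=cam("side"); fs.append(im["frame"].astype(float)); Ps.append(cloud(im))
s=get_state(); p=np.array(s["ee_pos"]); o=s["orientation"]; M=R.from_quat([o[1],o[2],o[3],o[0]]).as_matrix()
ef=-M[:2,0]; el=np.array([-ef[1],ef[0]])
F=np.mean(fs,0); g=F.mean(2); P=np.median(Ps,0)
np.savez("sub.npz",F=F,P=P)
cv2.imwrite("pics/sub.png",cv2.resize(np.clip(F[148:180,228:258],0,255).astype(np.uint8),None,fx=20,fy=20,interpolation=cv2.INTER_CUBIC))
def ab(u,v,dz):
    w=unproj(im,np.array(float(u)),np.array(float(v)),worldz=p[2]+dz)[:2]-p[:2]; return 1000*w@ef,1000*w@el
print("w",s["gripper_width"],s["clock"])
Z=1000*(P[...,2]-p[2])
print("rider dark line")
for v in range(154,167):
    row=F[v,228:252]; r=row[:,2]; zz=Z[v,228:252]
    print(v,[int(x) for x in r], [int(x) for x in zz])
E
python3 sub.py
```

```text
w 0.39798865826153995 18.9
rider dark line
154 [101, 101, 95, 88, 90, 133, 180, 192, 187, 180, 175, 144, 99, 81, 78, 71, 74, 74, 72, 76, 111, 135, 136, 135] [-247, -247, -247, 6, 10, 12, 12, 12, 12, 13, 13, 12, 0, -1, -1, -1, -2, -1, -1, -1, -1, -305, -305, -305]
155 [99, 100, 96, 90, 89, 118, 168, 194, 187, 163, 145, 153, 159, 152, 122, 78, 72, 73, 73, 77, 110, 135, 135, 136] [-250, -250, -250, 5, 9, 12, 12, 13, 12, 13, 13, 12, -2, -2, -2, -2, -2, -2, -2, -2, -2, -305, -306, -305]
156 [103, 100, 104, 104, 95, 113, 170, 205, 196, 142, 81, 138, 200, 216, 174, 101, 74, 74, 73, 76, 110, 135, 137, 135] [-252, -252, -252, 3, 8, 12, 12, 13, 12, 20, 20, 20, 20, 20, -3, -3, -3, -4, -3, -3, -3, -306, -304, -305]
157 [133, 131, 135, 133, 111, 118, 183, 218, 215, 169, 87, 109, 186, 221, 199, 140, 81, 72, 73, 77, 103, 125, 127, 126] [-253, -255, -255, 2, 7, 20, 20, 20, 20, 20, 20, 20, 20, 20, 20, 20, -4, -4, -4, -5, -4, -305, -305, -305]
158 [169, 165, 161, 153, 122, 102, 162, 210, 218, 195, 131, 98, 177, 220, 218, 174, 100, 74, 72, 74, 88, 102, 104, 102] [-256, -256, -255, -256, 5, 19, 20, 20, 
[... 1187 characters left out ...]
 20, 20, 20, 15, 15, 15, 15, 15, 15]
164 [229, 234, 235, 235, 235, 235, 220, 164, 153, 195, 207, 186, 130, 83, 146, 190, 183, 185, 215, 211, 163, 172, 219, 229] [15, 15, 15, 15, 15, 15, 15, 18, 20, 20, 20, 20, 20, 20, 20, 20, 20, 20, 15, 15, 15, 15, 15, 15]
165 [236, 235, 234, 234, 234, 223, 205, 176, 143, 158, 165, 154, 128, 98, 112, 127, 126, 156, 211, 229, 184, 135, 193, 229] [15, 15, 15, 15, 15, 15, 15, 17, 20, 20, 20, 20, 20, 20, 20, 20, 19, 19, 19, 15, 15, 15, 15, 15]
166 [232, 233, 232, 233, 232, 192, 139, 157, 143, 118, 121, 122, 124, 126, 128, 123, 120, 149, 206, 231, 210, 157, 170, 219] [15, 15, 15, 15, 15, 15, 15, 16, 19, 20, 19, 19, 20, 19, 19, 19, 19, 19, 18, 15, 15, 15, 15, 15]
```

View pics/sub.png

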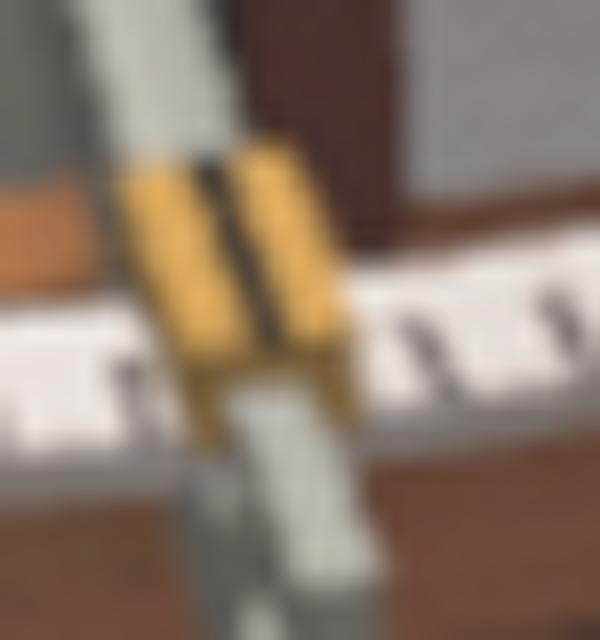

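```bash
cat > sub2.py <<'E'
from h import *
im=cam("side"); d=np.load("sub.npz"); F=d["F"];P=d["P"]
s=get_state(); p=np.array(s["ee_pos"]); o=s["orientation"]; M=R.from_quat([o[1],o[2],o[3],o[0]]).as_matrix()
ef=-M[:2,0]; el=np.array([-ef[1],ef[0]])
Z=1000*(P[...,2]-p[2])
def ab(u,v,dz):
    w=unproj(im,np.asarray(u,float),np.asarray(v,float),worldz=p[2]+dz/1000)[...,:2]-p[:2]; return 1000*w@ef,1000*w@el
r=F[...,2]; pts=[]
for v in range(157,164):
    c=F[v,228:250,2]; 
    k=8+np.argmin(c[8:15]); w=180-c[k-2:k+3]; w=np.clip(w,0,None); u=228+((np.arange(k-2,k+3))*w).sum()/w.sum(); pts.append((u,v))
pts=np.array(pts); zr=np.median(Z[158:164,238:242]); A,B=ab(pts[:,0],pts[:,1],zr); print("line px",pts.round(2).tolist(),"z",zr); pr=np.polyfit(A,B,1); print(np.c_[A,B].round(2).tolist(),pr,"ext to a=70:",np.polyval(pr,70))
bm=[]
print("blade rows (gray), Z")
for v in range(167,179): print(v,F[v,236:250].mean(1).astype(int).tolist(),Z[v,236:250].round(0).astype(int).tolist())
# blade: bright top face: left edge (vs side face) & right edge by half-level
for v in range(169,176):
    g=F[v,230:256].mean(1); k=int(np.argmax(g[6:20]))+6
    pk=np.sort(g[6:20])[-3:].mean()
    def cross(rng,dirn):
        base=g[k+dirn*5]; 
        lo=min(g[k+dirn*j] for j in range(1,6)); h=(pk+lo)/2
        j=k
        while g[j]>h: j+=dirn
        a0,a1=g[j],g[j-dirn]; return j-dirn*(h-a0)/(a1-a0)
    bm.append((230+cross(0,-1),230+cross(0,1),v))
bm=np.array(bm); print(bm.round(2).tolist())
zb=19.6
A2,B2=ab(bm[:,:2].mean(1),bm[:,2],zb); AL,BL=ab(bm[:,0],bm[:,2],zb); AR,BR=ab(bm[:,1],bm[:,2],zb); print("blade width",(BL-BR).round(2)); pb=np.polyfit(A2,B2,1); print(np.c_[A2,B2].round(2).tolist(),pb,"at70",np.polyval(pb,70))
for a0 in(-85,-87): 
  for b0 in (0,.6):
    print(a0,b0,"line ang",np.arctan2(B-b0,A-a0).mean(),"blade ang",np.arctan2(B2-b0,A2-a0).mean(), np.arctan2(B2-b0,A2-a0).mean()-np.arctan2(B-b0,A-a0).mean())
E
python3 sub2.py
```

```text
line px [[238.35, 157.0], [238.65, 158.0], [239.09, 159.0], [239.43, 160.0], [239.82, 161.0], [240.28, 162.0], [240.59, 163.0]] z 20.655994900637573
[[53.56, 13.37], [55.15, 13.46], [56.73, 13.65], [58.3, 13.77], [59.86, 13.93], [61.42, 14.13], [62.94, 14.22]] [0.09463206 8.27636636] ext to a=70: 14.900610883862022
blade rows (gray), Z
167 [146, 93, 91, 115, 137, 141, 141, 119, 93, 113, 174, 209, 204, 161] [18, 19, 19, 19, 19, 19, 18, 18, 18, 18, 18, 16, 15, 16]
168 [171, 111, 95, 133, 168, 178, 177, 149, 106, 105, 139, 159, 153, 139] [18, 17, 18, 18, 19, 19, 19, 19, 17, 17, 17, 16, 16, 15]
169 [156, 120, 93, 110, 152, 178, 179, 165, 132, 107, 114, 122, 121, 119] [16, 16, 17, 17, 19, 20, 19, 20, 20, 16, 16, 15, 15, 15]
170 [128, 111, 102, 101, 134, 171, 180, 177, 155, 122, 109, 107, 108, 102] [15, 15, 16, 16, 19, 19, 20, 20, 19, 14, 14, 13, 14, 13]
171 [121, 115, 120, 115, 119, 158, 178, 179, 166, 129, 88, 79, 77, 76] [14, 14, 14, 14, 17, 19, 20, 19, 19, 13, -293, -294, -293, -293]
172 [105, 102, 120, 126, 118, 151, 180, 181, 177, 140, 81, 74, 76, 76] [14, 13, 13, 13, 16, 19, 20, 20,
[... 858 characters left out ...]
, 170.0], [240.67, 245.08, 171.0], [240.92, 245.23, 172.0], [241.16, 245.37, 173.0], [241.54, 245.9, 174.0], [241.75, 246.35, 175.0]]
blade width [-3.18 -3.25 -3.33 -3.24 -3.16 -3.26 -3.43]
[[70.13, 14.27], [71.63, 14.59], [73.12, 14.9], [74.55, 14.9], [75.97, 14.9], [77.41, 15.09], [78.83, 15.19]] [0.09319773 7.89107159] at70 14.414912371177508
-85 0 line ang 0.09596090004573925 blade ang 0.09273804463876588 -0.0032228554069733684
-85 0.6 line ang 0.09180811622090179 blade ang 0.08900647662095028 -0.0028016395999515137
-87 0 line ang 0.09464715963839167 blade ang 0.091595807103827 -0.0030513525345646636
-87 0.6 line ang 0.09055061329082699 blade ang 0.08790972737921343 -0.002640885911613558
```

Call:
servo_tool(
  commands=[
    {"x": 0, "y": 0, "z": 0, "twist": 0, "gripper": 154},
    {"x": 0, "y": 0, "z": 0, "twist": 0, "gripper": 154},
    {"x": 0, "y": 0, "z": 0, "twist": 0, "gripper": 154},
    {"x": 0, "y": 0, "z": 0, "twist": 0, "gripper": 154},
    {"x": 0, "y": 0, "z": 0, "twist": 0, "gripper": 154},
    {"x": 0, "y": 0, "z": 0, "twist": 0, "gripper": 154},
  ],
)

```text
clock: 19.55
ee_pos: [0.42, -0.1974, 0.3071]
orientation: [-0.0, 0.714, 0.7, 0.0]
ft_force: [-0.2, -0.2, -1.6]
gripper_width: 0.402
```

```bash
python3 sub.py|head -1; python3 sub2.py | tail -4; python3 ang.py new | egrep "level|angles"
```

```text
w 0.4011704552234491 19.75
-85 0 line ang 0.09364879850839951 blade ang 0.09439766613500804 0.0007488676266085292
-85 0.6 line ang 0.08949068868210845 blade ang 0.09066866985125868 0.00117798116915023
-87 0 line ang 0.09236533531097556 blade ang 0.09323571830244591 0.0008703829914703531
-87 0.6 line ang 0.08826363068215266 blade ang 0.08955213445739452 0.0012885037752418532
level slopes [-1.76226233e-03  2.90341868e-04  1.28693854e+01] a range -104.09827693592388 100.51328225131924 1018
angles mean: rider 0.0909022019258469 ptr 0.09503477429814164 diff 0.004132572372294738
```

View pics/sub.png

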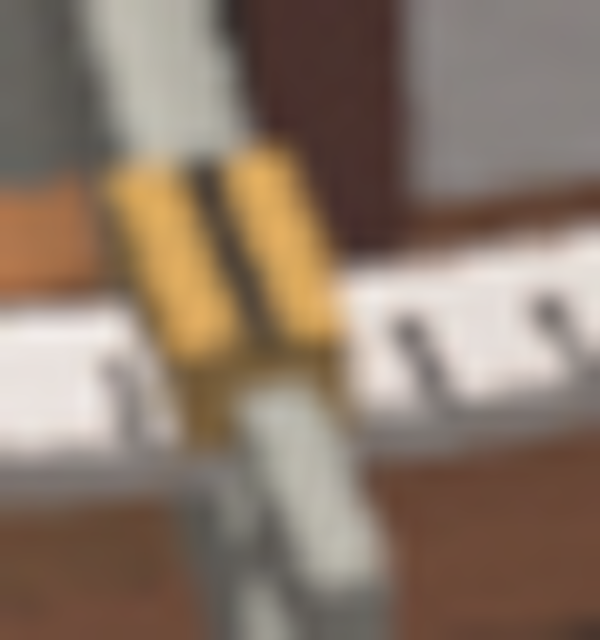

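```bash
python3 - <<'E'
from h import *
im=cam("side"); cv2.imwrite("pics/fin.png",im["frame"]); im=cam("top"); cv2.imwrite("pics/fint.png",im["frame"])
s=get_state(); print(s["clock"],s["ee_pos"],s["gripper_width"],np.abs(s["joint_velocities"]).max())
E
```

```text
19.95 [ 0.42001345 -0.19742107  0.30713949] 0.40029293325588094 0.0010559620652122444
```

View pics/fin.png

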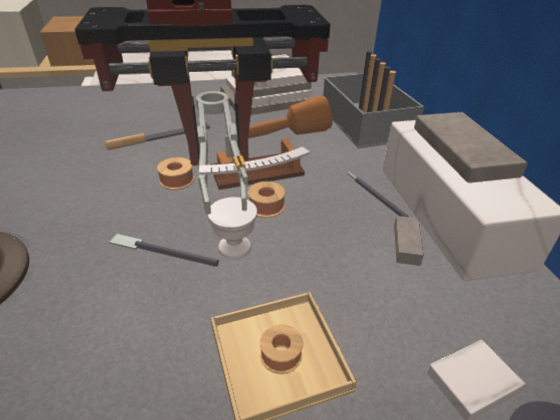

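The final side view shows the bobbin flat in the tray at (281,347) and the urn standing in its place at (233,225). The callipers are held level, with the pointer on the rider at about (240,165).

```bash
python3 -c "
from station import *
print(sign_off())"
```

```text
the job is handed in; nothing more can be done
None
```

The bobbin is lying flat in the tray, and the callipers are off the peg and held in the gripper with the pointer on the rider line. I handed the job in at about 20 s of the 51 s allowed.

- **Bobbin:** I took the one on the peg. It was the smallest of the three, about 56 mm across in both cameras, against roughly 70 mm for one of the loose ones. The last picture shows it flat in the tray.
- **Callipers:** I gripped them by the finger flats and lifted them straight off the peg. They are now held at about z = 0.31 m, well above the peg's 0.098 m. The depth map puts them level to within about 0.002 rad, and the arm was still at the last reading.
- **Pointer on mark:** The gripper is at 154 counts, which by the opening is a squeeze of about 0.29 rad. My two measurements differ a little: the rider's dark line gives an error of about +0.001 rad, while the rider block's outline in the depth map gives about +0.004 rad. At 155 counts they read about −0.003 and −0.0005 to −0.001 rad. I kept 154 because I trust the dark line more.
- **Urn:** It is standing where it was in the last picture.

The networks mostly missed the rider and placed the pointer poorly, so I found both from colour and depth in enlarged crops instead. None of the final checks failed.

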